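Press a specimen mount flush in its holder with the lever press

TASK

Take the specimen holder by its upright tab and slide its yellow block, yellow end first, flat onto the bed of the lever press, between the guides and up to the back stop so the proud red mount is under the ram. Let go of it, swing the press lever right down to its stop so that the ram pushes the mount flush, then let the lever come fully back up and leave the holder there. Leave the other things on the bench where they are.

Things in the scene. Friction and masses are not known exactly. Their poses are not given: they have to be found in the camera images.
- press: cream and blue hand press fixed to the bench. Origin on the bench under the ram axis; x axis from the loading side (-x, towards the robot) to the back stop, z up. In mm: base plate x -75 to 75, y -120 to 55, top (the bed) at z 30; column at y -118 to -66; head above the bed x -28 to 28, y -118 to 37, z 135 to 215
- bed (a point): point on the bed's upper face on the ram axis (press frame 0, 0, 30 mm), axes as the press; the mount must stand over it. Guide strips 8 mm high run from x = -25 to 35 mm, their inner faces at y = -28 and 28 mm; the back stop's face is at x = 25 mm, 12 mm high
- ram_foot (a point): centre of the underside of the ram's foot, a steel disc 40 mm across: 42 mm above the bed with the lever up, 18 mm with the lever at its stop
- lever (a joint): press lever angle in rad: 0 = up at rest (about 34 degrees above level), 0.85 = down at its stop; a spring returns it to 0; about 5 to 14 N at the ball
- lever_ball (a point): centre of the red ball, 32 mm across, on the end of the lever rod (14 mm thick), 170 mm from the lever's axis; moves with the lever, which swings in the plane x = 45 mm of the press frame about an axis along x at y = 0, z = 175 mm; at rest press frame (45, 140, 271) mm, at the stop (45, 165, 133) mm
- holder: loose specimen holder, about 0.2 kg. Origin under the centre of its upright aluminium grip tab (36 mm along x, 14 mm along y, 50 mm tall). A flat bar 14 mm wide, 8 mm high runs along +x from the tab to a yellow block 50 x 50 mm, 18 mm high, centred 100 mm ahead of the tab (x = 75 to 125 mm); all undersides are level
- holder_grip (a point): point to grip in the tab: 35 mm above its underside; pinch along the holder's y axis
- mount_top (a point): centre of the top face of the red mount (30 mm across), in the middle of the yellow block, 100 mm ahead of the tab; 26 mm above the holder's underside when fully proud
- mount (a joint): how far the red mount has been pushed down into the block, m: 0 = 8 mm proud, 0.0078 = flush; stiff sliding fit (about 8 N), it stays where it is pushed
- jar: closed white jar with a blue cap, 60 mm across, 75 mm tall; bystander; origin under its centre
- spare0: spare specimen mount, a blue puck 30 mm across, 22 mm tall; bystander; origin under its centre
- spare1: spare specimen mount, a green puck 30 mm across, 22 mm tall; bystander; origin under its centre
- beaker: open glass beaker 68 mm across, 90 mm tall; bystander; origin under its centre
- wash_bottle: white plastic bottle with a red cap, 62 mm across, 170 mm tall; bystander; origin under its centre
- brush: small cleaning brush lying on the bench, along its x axis; bystander
- dish: white shallow dish 90 mm across, 22 mm tall; bystander; origin under its centre
Not all that is in view belongs to the job. What is shaped like the holder but black is not meant.

How it is judged:
By the outcome, as a careful person would: the job done as asked, in the order asked, and still so for the second after the job is handed in, with the robot touching nothing.
It also fails if it takes over 64 s, if anything falls off the work surface, if the arm or the gripper's body presses on something with over 40 N, if the wrist force passes 120 N, or if a joint passes its speed limit or range.

ROBOT

A 6-joint arm with a two-finger parallel gripper is mounted at the origin on the work surface. World frame = base frame: x ahead of the robot, y to its left, z up, the work surface at z = 0. Lengths are in m, angles in rad, forces in N, time in s.
With the tool pointing down it reaches from about 0.375 to 0.9 m from the base axis. Payload 3.1 kg.
Tool frame: the origin (TCP) lies on the front face of the gripper's body, between the roots of the fingers; the fingertips stand 73 mm ahead of it and the grasp point (between the pads) lies 54 mm ahead of it (manip.tips_ahead is the distance from the TCP to the fingertips, in m); z points along the fingers, y is the line along which they close (so a half turn about z gives the same grasp; the last joint's range is limited). The gripper opens to 85 mm and grips with 20 to 120 N. Pads are 22 mm wide; open, the fingers measure 114 mm over their backs; the gripper's body (76 mm by 85 mm) begins 54 mm behind the grasp point. The pads swing forward as they close: fully open they stand 13 mm farther back than shut.
Start: joints at [-1.512, 0.527, 1.433, -0, 1.181, -0.178], TCP at [0.147, -0.607, 0.304] pointing down, gripper open.
Joint ranges: [-3.08, 3.08], [-0.75, 2.2], [0.22, 2.44], [-1.43, 4.57], [0, 2.65], [-2.85, 2.85]. Speed limits (rad/s): [2.79, 2.79, 3.14, 3.14, 3.14, 3.14].

INTERFACE

Orientations are given as a unit quaternion [x, y, z, w].
In Python, from station import sense, eyes, workorder, manip gives the robot as it stands.
- The arm moves only by the shell command python3 -m inch 'ROWS' [OPENING] [FORCE]. ROWS is JSON, a list of rows, each an object of numbers: "dx", "dy", "dz": the shift along the tool's x, y, z in cm; "wx", "wy", "wz": the turn, a rotation vector about the tool's x, y, z in degrees. In form: [{"dx": .., "dy": .., "dz": .., "wx": .., "wy": .., "wz": ..}, ...]. A call has 1 to 10 rows; each row shifts and turns the commanded pose from where the row before left it, along the tool's axes as they then stand; what a row does not reach is not made up. A row lasts 1/8 s, in which the tool goes at most 62.5 mm and 10.7 degrees, less where a joint would pass 70% of its speed; a pose out of reach is approached as far as the arm can. A call with a gripper value outside its range is refused whole. OPENING is the opening, from 0 (shut) to 1 (fully open), set as the call begins (- or left out, the last holds). The fingers move at their own pace and stop on an object; FORCE is the grip in N (left out, the last holds). Time passes only in rows, so rows that do not move let the fingers close. It gives the time, the measured TCP pose, the force, the opening and the grip force at its end, in the units of the state.
- sense(): the state, without advancing time (a new reading comes with each control period).
- eyes.snapshot(name): name is "scene" or "top" or "wrist"; returns the picture (400x640x3 uint8, red, green, blue); there is no depth.
- eyes.camera_params(name): a dict with "fx", "fy", "cx", "cy" (pixels), "rvec" (rotation vector, rad) and "tvec" (3), from world to camera coordinates, as OpenCV has them. Camera axes: x right, y down, z forward; pixel columns grow to the right and rows downward; lengths in m; the calibration is good to about 2 mm. A picture is of the moment at which its call begins: read the wrist's pose just before it. camera_params takes no time and is no camera call; for the wrist camera it gives the pose at the moment of the call.
- workorder.sign_off(): hands the job in; it is judged then, once.
The state is a dict: "t": time; "q": joint angles; "qd": joint speeds; "tau": joint torques, N m; "tcp_pos": TCP position; "tool_rot": TCP orientation; "force": force on the tool from outside, world axes, zero at the start; "ft_torque": the same for the moment, N m; "finger_gap": opening from 0.0 (shut) to 1.0 (fully open); "gripper_force": force on a finger pad.
Only numpy, scipy, OpenCV 4.12 (cv2) and the standard library are available. Lean on these libraries where they do the work, as an engineer would, in place of code of your own. Each camera call takes 0.05 s, during which the arm holds its last target. There are 200 camera calls.

## Working session

There is one attempt and no reset: what is moved stays moved. The work goes in short steps, Python scripts to look and compute and a shell command to move; the robot and the scene stay as the last step left them, time stands still between calls to the robot, and variables do not carry over. Pictures are saved under pics/ and viewed, at most 10 in all, crops included, and the job is handed in when it is done.

```bash
mkdir -p pics; ls
python3 - <<'E'
from station import sense, eyes, workorder, manip
import cv2
for n in("scene","top"):
    cv2.imwrite(f"pics/{n}0.png",eyes.snapshot(n)[:,:,::-1]); print(n,eyes.camera_params(n))
s=sense(); print(s['t'],s['tcp_pos'],s['tool_rot'],s['finger_gap'],manip.tips_ahead)
E
```

```text
pics
scene {'fx': 390.33593965308506, 'fy': 390.33593965308506, 'cx': 321.84938617319773, 'cy': 198.5254460963065, 'rvec': array([ 0.87687101,  2.52580245, -1.09845854]), 'tvec': array([ 0.46609164, -0.07733797,  1.55702992])}
top {'fx': 503.4601289627075, 'fy': 503.4601289627075, 'cx': 323.4947048932664, 'cy': 201.33067180921972, 'rvec': array([ 2.10759706, -2.15065003,  0.15087344]), 'tvec': array([-0.04757488,  0.55443014,  1.43542519])}
0.1 [ 0.14722247 -0.60689     0.30302423] [ 9.92937874e-01  1.18631367e-01  6.01368219e-05 -9.86884613e-04] 1.004069471894608 0.0726
```

View pics/scene0.png

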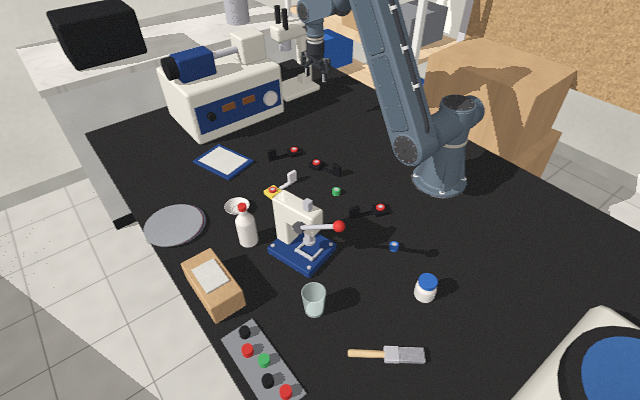

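View pics/top0.png

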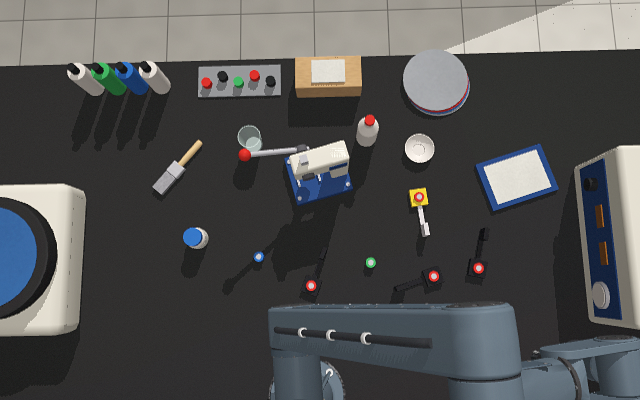

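Both views show the press near top px (318,178), the yellow holder block at (419,197) with its tab at (425,229), and the red ball at (245,155). I'll zoom in for the corners.

```bash
cat > h.py <<'E'
import numpy as np, cv2
from scipy.spatial.transform import Rotation as R
from station import sense, eyes, manip
def ray(n,uv,P=None):
    P=P or eyes.camera_params(n); M=R.from_rotvec(P['rvec']).as_matrix()
    c=-M.T@P['tvec']; d=M.T@np.array([(uv[0]-P['cx'])/P['fx'],(uv[1]-P['cy'])/P['fy'],1]); return c,d
def onz(n,uv,z,P=None):
    c,d=ray(n,uv,P); return c+d*(z-c[2])/d[2]
def proj(n,X,P=None):
    P=P or eyes.camera_params(n); p=R.from_rotvec(P['rvec']).as_matrix()@np.array(X)+P['tvec']
    return np.array([P['fx']*p[0]/p[2]+P['cx'],P['fy']*p[1]/p[2]+P['cy']])
def two(n1,a,n2,b):
    (c,d),(e,f)=ray(n1,a),ray(n2,b); s=np.linalg.lstsq(np.c_[d,-f],e-c,rcond=None)[0]
    p,q=c+d*s[0],e+f*s[1]; return (p+q)/2,np.linalg.norm(p-q)
def blobs(im,lo,hi,roi,amin=15):
    h=cv2.cvtColor(im,cv2.COLOR_RGB2HSV); m=cv2.inRange(h,np.array(lo),np.array(hi)); k=np.zeros_like(m)
    x0,y0,x1,y1=roi; k[y0:y1,x0:x1]=m[y0:y1,x0:x1]
    n,l,s,c=cv2.connectedComponentsWithStats(k)
    return k,[(c[i].round(1),s[i,4]) for i in range(1,n) if s[i,4]>=amin]
E
python3 - <<'E'
from h import *
t=cv2.imread("pics/top0.png")[:,:,::-1]; s=cv2.imread("pics/scene0.png")[:,:,::-1]
c=t[130:250,230:450]; cv2.imwrite("pics/crop1.png",cv2.resize(c,None,fx=3.6,fy=3.6,interpolation=cv2.INTER_CUBIC)[:,:,::-1])
c=s[160:290,220:360]; cv2.imwrite("pics/crop2.png",cv2.resize(c,None,fx=4.5,fy=4.5,interpolation=cv2.INTER_CUBIC)[:,:,::-1])
y=blobs(t,(20,120,90),(35,255,255),(400,180,440,215)); print("yellow",y[1])
r=blobs(t,(0,150,60),(8,255,255),(230,140,260,170)); print("ball top",r[1])
r2=blobs(s,(0,150,60),(8,255,255),(325,215,350,240)); print("ball scene",r2[1])
w=blobs(t,(0,0,150),(180,60,255),(410,205,440,240)); print("tab",w[1])
print(two("top",r[1][0][0],"scene",r2[1][0][0]), onz("top",r[1][0][0],.271))
pts=cv2.findNonZero(y[0]);rc=cv2.minAreaRect(pts);print(rc,[onz("top",p,.018).round(4) for p in cv2.boxPoints(rc)],onz("top",rc[0],.018))
E
```

```text
yellow [(array([417.9, 196.6]), np.int32(227))]
ball top [(array([244.2, 154.7]), np.int32(129))]
ball scene [(array([338.7, 225.8]), np.int32(120))]
tab [(array([423. , 220.3]), np.int32(141))]
(array([0.63983455, 0.13561045, 0.2718877 ]), np.float64(0.0008277773469830504)) [0.64036701 0.1354819  0.271     ]
((418.1081237792969, 196.64865112304688), (17.755090713500977, 17.426292419433594), 80.53767395019531) [array([ 0.5884, -0.312 ,  0.018 ]), array([ 0.596 , -0.3636,  0.018 ]), array([ 0.5428, -0.3696,  0.018 ]), array([ 0.5353, -0.3182,  0.018 ])] [ 0.56553232 -0.34087367  0.018     ]
```

View pics/crop1.png

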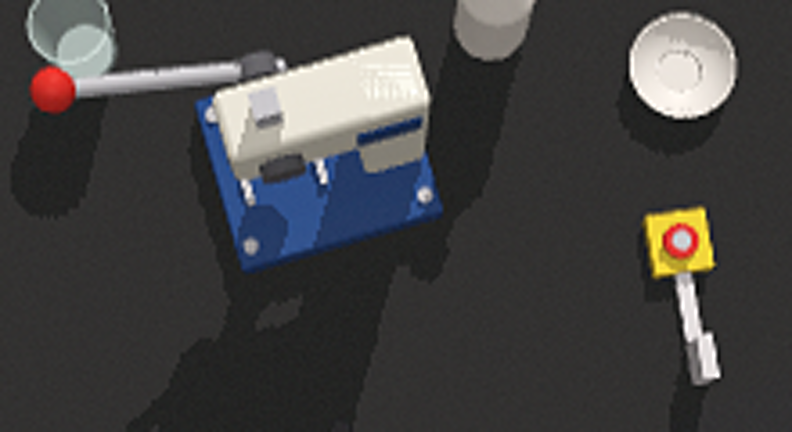

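View pics/crop2.png

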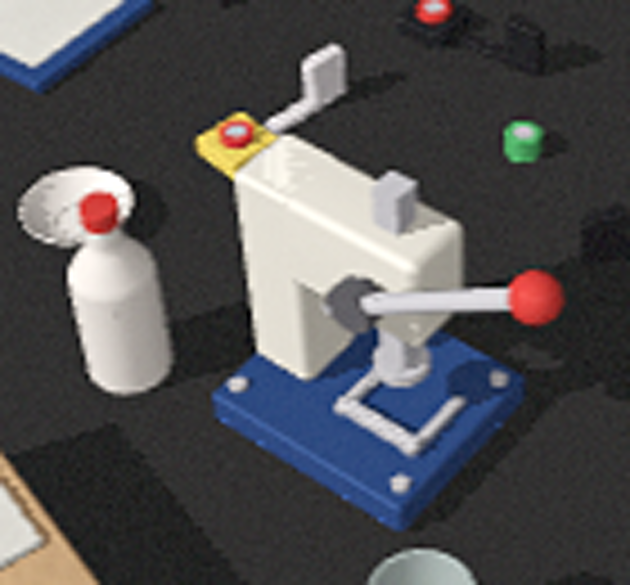

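The crops show the base-plate corners clearly: crop1 (244,270), (441,213), (197,103) and crop2 (400,505), (522,378), (215,393). The tab top is at about crop1 (706,357). I'll fit the press pose from the corners and the ball.

```bash
cat >> h.py <<'E'
def rigid(A,B):
    A,B=np.array(A,float),np.array(B,float); a,b=A.mean(0),B.mean(0); U=(A-a);V=(B-b)
    th=np.arctan2((U[:,0]*V[:,1]-U[:,1]*V[:,0]).sum(),(U*V).sum()); c,s=np.cos(th),np.sin(th); Q=np.array([[c,-s],[s,c]])
    t=b-Q@a; return th,t,(B-(A@Q.T+t))
E
python3 - <<'E'
from h import *
T=lambda x,y:(230+x/3.6-.36,130+y/3.6-.36); S=lambda x,y:(220+x/4.5-.4,160+y/4.5-.4)
A=[(-75,55),(-75,-120),(75,55),(45,140)]
B=[onz("top",T(244,268),.03)[:2],onz("top",T(441,211),.03)[:2],onz("top",T(197,103),.03)[:2],(.640,.1355)]
th,t,r=rigid(np.array(A)/1e3,B);print("press top",np.degrees(th),t,(r*1e3).round(1).tolist())
A2=[(75,55),(-75,55),(75,-120),(45,140)]
B2=[onz("scene",S(400,507),.03)[:2],onz("scene",S(522,378),.03)[:2],onz("scene",S(215,393),.03)[:2],(.640,.1355)]
th,t,r=rigid(np.array(A2)/1e3,B2);print("press scene",np.degrees(th),t,(r*1e3).round(1).tolist())
th,t,r=rigid(np.array(A+A2)/1e3,B+B2);print("both",np.degrees(th),t,(r*1e3).round(1).tolist())
m=onz("top",T(681,240),.026);m2=onz("scene",S(236,131),.026);print("mount",m,m2)
# tab top centre: top face seen
tb=onz("top",T(708,356),.05);tb2=onz("scene",S(322,55),.05);print("tab",tb,tb2)
for a,b in((m,tb),(m2,tb2)):print(np.linalg.norm(a-b),np.degrees(np.arctan2(*(a-b)[[1,0]])))
E
```

```text
press top 15.221732769785053 [ 0.63373683 -0.01265871] [[2.1, -1.7], [0.3, 3.6], [-2.0, -3.2], [-0.4, 1.3]]
press scene 14.88037458711959 [ 0.63277773 -0.01195214] [[-2.3, -2.6], [4.8, -0.6], [-2.2, 2.5], [-0.3, 0.6]]
both 15.091783727761353 [ 0.63329616 -0.01236123] [[2.5, -2.2], [1.0, 3.3], [-1.7, -3.3], [-0.3, 1.0], [-2.6, -2.4], [4.4, 0.2], [-3.1, 2.6], [-0.3, 1.0]]
mount [ 0.56517765 -0.34160685  0.026     ] [ 0.56501114 -0.34156574  0.026     ]
tab [ 0.46630275 -0.35441508  0.05      ] [ 0.46585806 -0.35429233  0.05      ]
0.10254899914350593 7.380979686045703
0.10280709664048492 7.314092200644967
```

```bash
python3 -m inch '[{"wz":6.3},{"dx":3.9,"dy":-2.3},{"dx":3.9,"dy":-2.3},{"dx":3.9,"dy":-2.3},{"dx":3.9,"dy":-2.3},{"dx":3.9,"dy":-2.3},{"dx":3.9,"dy":-2.3},{"dx":3.9,"dy":-2.3},{"dx":3.9,"dy":-2.3,"dz":2},{"dx":3.6,"dy":-2.5,"dz":4}]' 1 40
python3 -m inch '[{"dz":2},{},{}]'
python3 - <<'E'
from h import *
P=eyes.camera_params("wrist");s=sense();im=eyes.snapshot("wrist");cv2.imwrite("pics/w1.png",im[:,:,::-1])
print(s['t'],s['tcp_pos'],R.from_quat(s['tool_rot']).as_matrix().round(3).tolist())
print([proj("wrist",X,P).round(1) for X in((.4661,-.3544,.05),(.565,-.3416,.026))])
E
```

```text
0.1 [ 0.14722247 -0.60689     0.30302423] [[0.972, 0.236, -0.0], [0.236, -0.972, 0.002], [0.0, -0.002, -1.0]]
[array([  67.4, -354.3]), array([  79.1, -517.5])]invalid input at $[0]: expected keys dx, dy, dz, wx, wy, wz
invalid input at $[0]: expected keys dx, dy, dz, wx, wy, wz
```

View pics/w1.png

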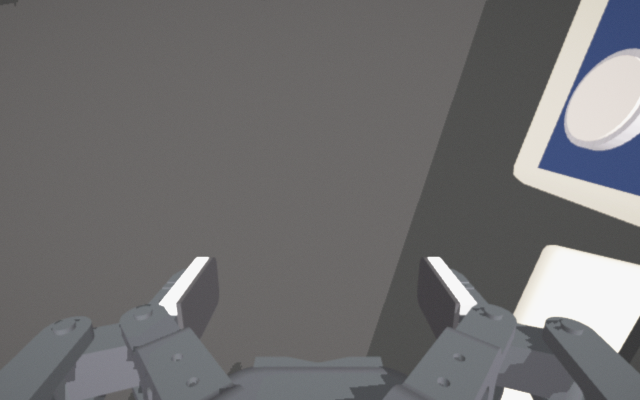

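All six keys are needed in every row, so the move was refused. The picture is from the start pose, with the fingers at the bottom near (200,290) and (440,290).

```bash
python3 -m inch '[{"dx":0,"dy":0,"dz":0,"wx":0,"wy":0,"wz":6.3},{"dx":3.9,"dy":-2.3,"dz":0,"wx":0,"wy":0,"wz":0},{"dx":3.9,"dy":-2.3,"dz":0,"wx":0,"wy":0,"wz":0},{"dx":3.9,"dy":-2.3,"dz":0,"wx":0,"wy":0,"wz":0},{"dx":3.9,"dy":-2.3,"dz":0,"wx":0,"wy":0,"wz":0},{"dx":3.9,"dy":-2.3,"dz":0,"wx":0,"wy":0,"wz":0},{"dx":3.9,"dy":-2.3,"dz":0,"wx":0,"wy":0,"wz":0},{"dx":3.9,"dy":-2.3,"dz":0,"wx":0,"wy":0,"wz":0},{"dx":3.9,"dy":-2.3,"dz":2,"wx":0,"wy":0,"wz":0},{"dx":3.6,"dy":-2.5,"dz":4,"wx":0,"wy":0,"wz":0}]' 1 40
python3 -m inch '[{"dx":0,"dy":0,"dz":2,"wx":0,"wy":0,"wz":0},{"dx":0,"dy":0,"dz":0,"wx":0,"wy":0,"wz":0},{"dx":0,"dy":0,"dz":0,"wx":0,"wy":0,"wz":0}]'
python3 - <<'E'
from h import *
P=eyes.camera_params("wrist");s=sense();im=eyes.snapshot("wrist");cv2.imwrite("pics/w2.png",im[:,:,::-1])
print(s['t'],s['tcp_pos'],R.from_quat(s['tool_rot']).as_matrix().round(3).tolist())
print([proj("wrist",X,P).round(1) for X in((.4661,-.3544,.05),(.565,-.3416,.026))])
E
```

```text
t: 1.4
tcp_pos: [0.4679, -0.3558, 0.2449]
tool_rot: [0.998, 0.064, 0.002, 0.002]
force: [0.1, -0.8, -0.5]
finger_gap: 0.999
gripper_force: 0.0
t: 1.78
tcp_pos: [0.4659, -0.3565, 0.2246]
tool_rot: [0.998, 0.064, 0.0, 0.001]
force: [0.8, -0.0, 0.3]
finger_gap: 1.001
gripper_force: 0.0
1.775 [ 0.46585431 -0.35645666  0.22457191] [[0.992, 0.127, 0.001], [0.127, -0.992, -0.001], [0.001, 0.001, -1.0]]
[array([314.1, 200.3]), array([313.9,  62.1])]
```

View pics/w2.png

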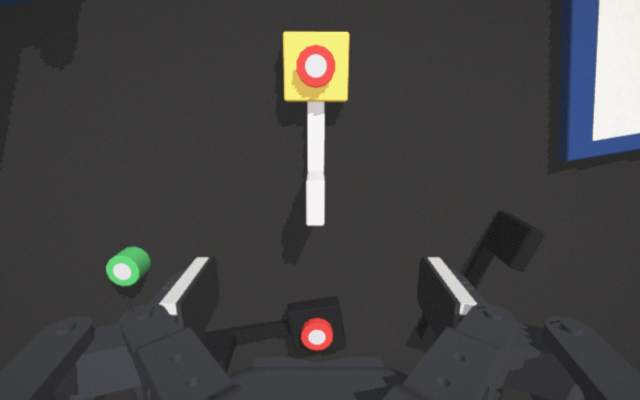

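The wrist view agrees with the fit: tab at (315,201), mount at (316,65), axis upright. Descending and gripping.

```bash
python3 -m inch '[{"dx":0,"dy":-0.2,"dz":4,"wx":0,"wy":0,"wz":0},{"dx":0,"dy":0,"dz":4,"wx":0,"wy":0,"wz":0},{"dx":0,"dy":0,"dz":3.5,"wx":0,"wy":0,"wz":0},{"dx":0,"dy":0,"dz":2,"wx":0,"wy":0,"wz":0},{"dx":0,"dy":0,"dz":0,"wx":0,"wy":0,"wz":0},{"dx":0,"dy":0,"dz":0,"wx":0,"wy":0,"wz":0}]'
python3 -m inch '[{"dx":0,"dy":0,"dz":0,"wx":0,"wy":0,"wz":0},{"dx":0,"dy":0,"dz":0,"wx":0,"wy":0,"wz":0},{"dx":0,"dy":0,"dz":0,"wx":0,"wy":0,"wz":0},{"dx":0,"dy":0,"dz":0,"wx":0,"wy":0,"wz":0},{"dx":0,"dy":0,"dz":0,"wx":0,"wy":0,"wz":0},{"dx":0,"dy":0,"dz":0,"wx":0,"wy":0,"wz":0},{"dx":0,"dy":0,"dz":0,"wx":0,"wy":0,"wz":0},{"dx":0,"dy":0,"dz":0,"wx":0,"wy":0,"wz":0}]' 0 60
```

```text
t: 2.58
tcp_pos: [0.466, -0.3549, 0.0903]
tool_rot: [0.998, 0.064, 0.001, 0.001]
force: [-0.4, -1.2, -0.1]
finger_gap: 1.0
gripper_force: 0.0
t: 3.58
tcp_pos: [0.4657, -0.3539, 0.0892]
tool_rot: [0.998, 0.064, 0.0, 0.0]
force: [0.3, -0.3, 5.8]
finger_gap: 0.154
gripper_force: 59.3
```

```bash
python3 -m inch '[{"dx":0,"dy":0,"dz":-2,"wx":0,"wy":0,"wz":0},{"dx":0,"dy":0,"dz":-4,"wx":0,"wy":0,"wz":0},{"dx":0,"dy":0,"dz":-3,"wx":0,"wy":0,"wz":-3.75},{"dx":0,"dy":0,"dz":0,"wx":0,"wy":0,"wz":-4},{"dx":0.5,"dy":-3.5,"dz":0,"wx":0,"wy":0,"wz":0},{"dx":0.5,"dy":-4,"dz":0,"wx":0,"wy":0,"wz":0},{"dx":0.5,"dy":-4.2,"dz":0,"wx":0,"wy":0,"wz":0},{"dx":0.5,"dy":-4.2,"dz":0,"wx":0,"wy":0,"wz":0},{"dx":0.5,"dy":-4.2,"dz":0,"wx":0,"wy":0,"wz":0},{"dx":0.5,"dy":-4.2,"dz":0,"wx":0,"wy":0,"wz":0}]' 0 100
python3 -m inch '[{"dx":0.5,"dy":-3,"dz":0,"wx":0,"wy":0,"wz":0},{"dx":0,"dy":-1.3,"dz":0,"wx":0,"wy":0,"wz":0},{"dx":0,"dy":0,"dz":0,"wx":0,"wy":0,"wz":0},{"dx":0,"dy":0,"dz":0,"wx":0,"wy":0,"wz":0}]'
python3 - <<'E'
from h import *
P=eyes.camera_params("wrist");s=sense();im=eyes.snapshot("wrist");cv2.imwrite("pics/w3.png",im[:,:,::-1])
M=R.from_quat(s['tool_rot']).as_matrix();print(s['t'],s['tcp_pos'],M.round(3).tolist(),s['finger_gap'],s['force'])
O=np.array([.6333,-.0124]);a=np.radians(15.1);Q=np.array([[np.cos(a),-np.sin(a)],[np.sin(a),np.cos(a)]])
print("tab in press",Q.T@(s['tcp_pos'][:2]-O))
for p in((-.025,.028,.038),(-.025,-.028,.038),(-.075,.055,.03),(-.075,-.120,.03),(0,0,.072)):print(p,proj("wrist",[*(O+Q@p[:2]),p[2]],P).round(1))
E
```

```text
t: 4.82
tcp_pos: [0.4304, -0.1098, 0.1783]
tool_rot: [0.991, 0.131, -0.001, -0.001]
force: [0.5, -0.0, -2.1]
finger_gap: 0.151
gripper_force: 97.7
t: 5.32
tcp_pos: [0.4257, -0.0696, 0.1789]
tool_rot: [0.991, 0.131, 0.001, 0.0]
force: [-0.1, -0.2, -2.4]
finger_gap: 0.144
gripper_force: 97.8
5.325 [ 0.42567068 -0.06956971  0.17887222] [[0.966, 0.259, 0.001], [0.259, -0.966, -0.001], [0.001, 0.001, -1.0]] 0.14368621247120592 [-0.12730787 -0.22487803 -2.3695633 ]
tab in press [-0.21535339 -0.00110742]
(-0.025, 0.028, 0.038) [ 258.5 -144.9]
(-0.025, -0.028, 0.038) [ 369.7 -145.1]
(-0.075, 0.055, 0.03) [217.7 -25. ]
(-0.075, -0.12, 0.03) [526.1 -25.5]
(0, 0, 0.072) [ 312.9 -288.8]
```

View pics/w3.png

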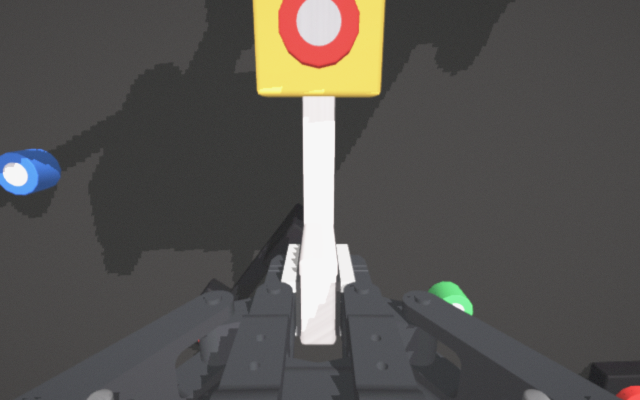

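The holder hangs straight in the grip, with the mount at (318,20) and the bar at u≈319. The press isn't in view, so I'll check the lateral fit using the guide ends visible in the first pictures.

Run:
```python
from h import *
T=lambda x,y:(230+x/3.6-.36,130+y/3.6-.36); S=lambda x,y:(220+x/4.5-.4,160+y/4.5-.4)
O=np.array([.6333,-.0124]);a=np.radians(15.1);Q=np.array([[np.cos(a),-np.sin(a)],[np.sin(a),np.cos(a)]])
f=lambda n,uv,z:(Q.T@(onz(n,uv,z)[:2]-O)*1e3).round(1)
# bright guide pieces in top image, centroids
t=cv2.imread("pics/top0.png")[:,:,::-1];k,b=blobs(t,(0,0,140),(180,70,255),(290,170,330,192),2)
for c,n in b:print("top bright",c,n,f("top",c,.038))
print("front ends",f("top",T(250,202),.038),f("top",T(325,183),.038))
print("scene corners",f("scene",S(412,445),.040),f("scene",S(345,404),.040),"front +y end",f("scene",S(461,401),.038))
P=eyes.camera_params("wrist");im=eyes.snapshot("wrist");s=sense()
k,b=blobs(im,(20,120,90),(35,255,255),(200,30,450,110),200);print(b)
ys,xs=np.nonzero(k[60:85]);z=s['tcp_pos'][2]-.089+.018
print("block edges/press y",[f("wrist",(u,72),z) for u in(xs.min(),xs.max())],z)
m=im[300:335,285:350].mean(2)
```

```text
top bright [300.  171.4] 63 [18.3 18. ]
top bright [318.8 176.9] 17 [-13.7 -31.2]
top bright [298.4 182.4] 18 [-12.6  31.6]
front ends [-22.9  32.4] [-25.  -31.4]
scene corners [31.2 32.3] [ 30.7 -28.6] front +y end [-21.8  35.2]
[(array([319.3,  68.4]), np.int32(6029))]
block edges/press y [array([-134. ,   22.9]), array([-134.1,  -27. ])] 0.10789515882062996
```

```bash
python3 -m inch '[{"dx":0,"dy":-0.25,"dz":3,"wx":0,"wy":0,"wz":0},{"dx":0,"dy":0,"dz":2.4,"wx":0,"wy":0,"wz":0},{"dx":2,"dy":0,"dz":0,"wx":0,"wy":0,"wz":0},{"dx":2,"dy":0,"dz":0,"wx":0,"wy":0,"wz":0},{"dx":1.5,"dy":0,"dz":0,"wx":0,"wy":0,"wz":0},{"dx":0,"dy":0,"dz":0.3,"wx":0,"wy":0,"wz":0},{"dx":0,"dy":0,"dz":0,"wx":0,"wy":0,"wz":0},{"dx":0,"dy":0,"dz":0,"wx":0,"wy":0,"wz":0}]'
python3 - <<'E'
from h import *
s=sense();O=np.array([.6333,-.0124]);a=np.radians(15.1);Q=np.array([[np.cos(a),-np.sin(a)],[np.sin(a),np.cos(a)]])
print("tab",Q.T@(s['tcp_pos'][:2]-O))
f=lambda n,uv,z:(Q.T@(onz(n,uv,z)[:2]-O)*1e3).round(1)
t=eyes.snapshot("top");sc=eyes.snapshot("scene")
a1=cv2.resize(t[140:240,260:380],None,fx=4,fy=4,interpolation=cv2.INTER_CUBIC);a2=cv2.resize(sc[190:280,260:350],None,fx=4,fy=4,interpolation=cv2.INTER_CUBIC)
c=np.zeros((400,850,3),np.uint8);c[:400,:480]=a1;c[:360,485:845]=a2;cv2.imwrite("pics/in1.png",c[:,:800,::-1])
E
```

```text
t: 6.42
tcp_pos: [0.4568, -0.0502, 0.122]
tool_rot: [0.991, 0.134, -0.024, -0.007]
force: [-44.3, -20.4, 35.0]
finger_gap: 0.147
gripper_force: 117.1
tab [-0.18028646  0.00949725]
```

View pics/in1.png

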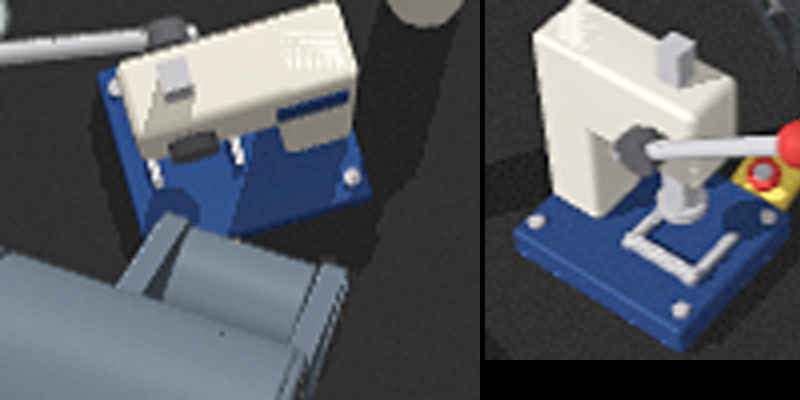

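The front edge has caught on the press: about 49 N horizontally, and the tab is 20 mm short of its commanded position. Backing off and lifting, then checking the pitch of the holder.

```bash
python3 -m inch '[{"dx":-2,"dy":0,"dz":0,"wx":0,"wy":0,"wz":0},{"dx":-3,"dy":0,"dz":-1,"wx":0,"wy":0,"wz":0},{"dx":-1,"dy":0,"dz":-3,"wx":0,"wy":0,"wz":0},{"dx":0,"dy":0,"dz":-1.5,"wx":0,"wy":0,"wz":0},{"dx":0,"dy":0,"dz":0,"wx":0,"wy":0,"wz":0},{"dx":0,"dy":0,"dz":0,"wx":0,"wy":0,"wz":0}]'
python3 - <<'E'
from h import *
P=eyes.camera_params("wrist");s=sense();im=eyes.snapshot("wrist");cv2.imwrite("pics/w4.png",im[:,:,::-1])
M=R.from_quat(s['tool_rot']).as_matrix();T=s['tcp_pos']
O=np.array([.6333,-.0124]);a=np.radians(15.1);Q=np.array([[np.cos(a),-np.sin(a)],[np.sin(a),np.cos(a)]])
print(s['t'],T,M.round(3).tolist(),"tab",Q.T@(T[:2]-O))
# tool-frame nominal points: z_tool = .089-height
for nm,p in(("mount",(.1,0,.063)),("blk near L",(.075,.025,.071)),("blk near R",(.075,-.025,.071)),("tab top rear",(-.018,0,.039))):
    print(nm,proj("wrist",T+M@np.array(p),P).round(1))
o=cv2.imread("pics/w3.png")[:,:,::-1]
for i in(o,im):
    k,b=blobs(i,(20,120,90),(35,255,255),(150,0,500,140),200);ys,xs=np.nonzero(k);print("yellow v max",ys.max(),"edges",[ (xs[ys==v].min(),xs[ys==v].max()) for v in(ys.max()-10,ys.max()-60)]);k,b=blobs(i,(0,150,90),(8,255,255),(200,0,450,100),200);print("red",b)
E
```

```text
t: 7.28
tcp_pos: [0.4196, -0.0678, 0.1766]
tool_rot: [0.991, 0.131, -0.0, 0.0]
force: [-0.2, 0.6, -2.3]
finger_gap: 0.153
gripper_force: 111.7
7.275 [ 0.41959653 -0.06779655  0.17657002] [[0.966, 0.259, -0.0], [0.259, -0.966, -0.0], [-0.0, 0.0, -1.0]] tab [-0.2207559   0.00218686]
mount [316.5  13.8]
blk near L [379.5  89.2]
blk near R [253.9  89.2]
tab top rear [316.6 341.2]
yellow v max 96 edges [(np.int64(256), np.int64(380)), (np.int64(254), np.int64(383))]
red [(array([318.5,  34.5]), np.int32(2743))]
yellow v max 133 edges [(np.int64(267), np.int64(373)), (np.int64(266), np.int64(375))]
red [(array([320.5,  66.5]), np.int32(2539))]
```

View pics/w4.png

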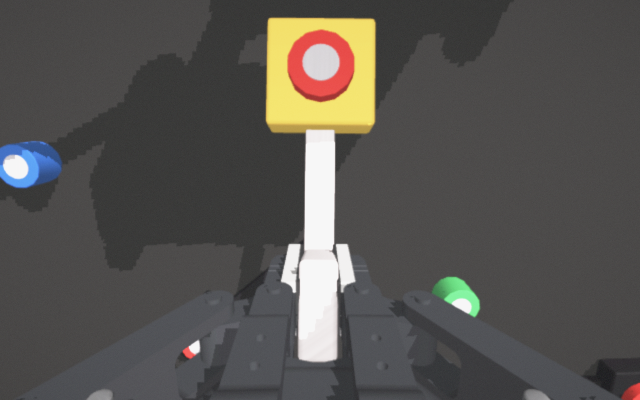

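The holder has pitched nose-down in the pinch: block near edge at v=133 against 89 nominal. A black decoy also shows at (195,345), close to the gripper. I'll work out the pitch and where the decoys are.

Run:
```python
from h import *
from scipy.optimize import least_squares
P=eyes.camera_params("wrist");s=sense();M=R.from_quat(s['tool_rot']).as_matrix();T=s['tcp_pos']
g=np.array([0,0,.054])
# observed: near top edge corners, mount top
obs=np.array([[374.5,126],[266.5,126],[320.5,62]]);pts=np.array([(.075,.025,.071),(.075,-.025,.071),(.1,0,.063)])
def pr(x):
    r=R.from_euler('y',x[0]).as_matrix(); return np.array([proj("wrist",T+M@(r@(p-g)+g+[x[1],x[2],0]),P) for p in pts])
r=least_squares(lambda x:(pr(x)-obs).ravel(),[0,0,0]);print("pitch deg about tool y, shift x,y mm",np.degrees(r.x[0]),r.x[1:]*1e3,r.fun.round(1))
O=np.array([.6333,-.0124]);a=np.radians(15.1);Q=np.array([[np.cos(a),-np.sin(a)],[np.sin(a),np.cos(a)]])
f=lambda n,uv,z:(Q.T@(onz(n,uv,z)[:2]-O)*1e3).round(1)
for uv,z in(((311,286),.026),((323,250),.05),((370.5,262.5),.022),((258.5,257),.022),((433,276),.026)):print(uv,f("top",uv,z))
```

```text
pitch deg about tool y, shift x,y mm -12.813826221190327 [-9.26027207  1.64208142] [ 0.7 -0.6 -0.8 -0.6  0.1  1.2]
(311, 286) [-314.9   79.5]
(323, 250) [-226.3   17.1]
(370.5, 262.5) [-298.1 -105.9]
(258.5, 257) [-191.1  204.9]
(433, 276) [-385.7 -267.5]
```

Run:
```python
from h import *
O=np.array([.6333,-.0124]);a=np.radians(15.1);Q=np.array([[np.cos(a),-np.sin(a)],[np.sin(a),np.cos(a)]])
P=eyes.camera_params("wrist");print([proj("wrist",[*(O+Q@np.array(p[:2])),p[2]],P).round() for p in((-.315,.0795,.026),(-.233,.022,.05),(-.298,-.106,.022))])
s0=cv2.imread("pics/scene0.png");s1=eyes.snapshot("scene")[:,:,::-1]
f=lambda i:cv2.resize(i[140:250,260:400],None,fx=2.8,fy=2.8,interpolation=cv2.INTER_CUBIC)
g=lambda i:np.clip(i.astype(float)*1.8,0,255).astype(np.uint8)
a=f(g(s0));b=f(g(s1));w=g(cv2.imread("pics/w4.png")[130:400,100:500]);c=np.zeros((580,790,3),np.uint8);c[:a.shape[0],:392]=a;c[:b.shape[0],396:396+392]=b;c[310:580,:400]=w;cv2.imwrite("pics/cmp.png",c)
```

```text
[array([217., 328.]), array([286., 240.]), array([460., 305.])]
```

View pics/cmp.png

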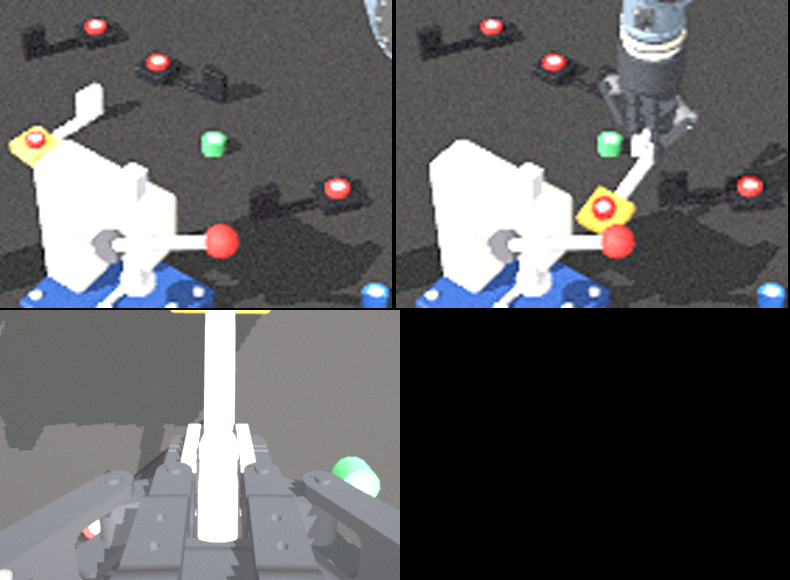

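The scene comparison shows the nearest black decoy has been bumped about 15 mm: its tab moved from panel (264,203) to (277,188). I'll set the holder down in a clear spot, put the decoy back, then load the holder. I've used all 10 views, so from here I work from numbers only.

```bash
python3 -m inch '[{"dx":0,"dy":2,"dz":0,"wx":0,"wy":6.4,"wz":0},{"dx":0,"dy":2.5,"dz":0,"wx":0,"wy":6.4,"wz":0},{"dx":0,"dy":3,"dz":0,"wx":0,"wy":0,"wz":0},{"dx":0,"dy":3,"dz":0,"wx":0,"wy":0,"wz":0},{"dx":0,"dy":3,"dz":0,"wx":0,"wy":0,"wz":0},{"dx":-0.5,"dy":2.7,"dz":0,"wx":0,"wy":0,"wz":0},{"dx":-0.5,"dy":0,"dz":2.5,"wx":0,"wy":0,"wz":0},{"dx":-0.5,"dy":0,"dz":2.5,"wx":0,"wy":0,"wz":0},{"dx":-0.4,"dy":0,"dz":2,"wx":0,"wy":0,"wz":0},{"dx":0,"dy":0,"dz":0,"wx":0,"wy":0,"wz":0}]'
python3 -m inch '[{"dx":0,"dy":0,"dz":0,"wx":0,"wy":0,"wz":0},{"dx":0,"dy":0,"dz":0,"wx":0,"wy":0,"wz":0}]'
```

```text
t: 8.62
tcp_pos: [0.4562, -0.2199, 0.1019]
tool_rot: [0.986, 0.131, 0.102, -0.017]
force: [0.0, 0.5, -1.4]
finger_gap: 0.15
gripper_force: 111.6
t: 8.88
tcp_pos: [0.4574, -0.2209, 0.1047]
tool_rot: [0.986, 0.131, 0.104, -0.015]
force: [0.5, 1.1, -2.7]
finger_gap: 0.151
gripper_force: 111.6
```

Now down in small steps to contact.

```bash
python3 -m inch '[{"dx":-0.2,"dy":0,"dz":0.8,"wx":0,"wy":0,"wz":0},{"dx":-0.1,"dy":0,"dz":0.4,"wx":0,"wy":0,"wz":0},{"dx":0,"dy":0,"dz":0,"wx":0,"wy":0,"wz":0},{"dx":0,"dy":0,"dz":0,"wx":0,"wy":0,"wz":0}]'
python3 -m inch '[{"dx":-0.1,"dy":0,"dz":0.4,"wx":0,"wy":0,"wz":0},{"dx":0,"dy":0,"dz":0,"wx":0,"wy":0,"wz":0},{"dx":0,"dy":0,"dz":0,"wx":0,"wy":0,"wz":0}]'
```

```text
t: 9.38
tcp_pos: [0.4569, -0.2215, 0.0924]
tool_rot: [0.986, 0.13, 0.104, -0.014]
force: [-3.3, -0.5, 6.8]
finger_gap: 0.152
gripper_force: 113.2
t: 9.75
tcp_pos: [0.4563, -0.2215, 0.0881]
tool_rot: [0.986, 0.13, 0.104, -0.014]
force: [-5.4, -2.4, 4.4]
finger_gap: 0.153
gripper_force: 113.0
```

```bash
python3 -m inch '[{"dx":0,"dy":0,"dz":0,"wx":0,"wy":0,"wz":0},{"dx":0,"dy":0,"dz":0,"wx":0,"wy":0,"wz":0},{"dx":0,"dy":0,"dz":0,"wx":0,"wy":0,"wz":0},{"dx":0,"dy":0,"dz":0,"wx":0,"wy":0,"wz":0},{"dx":0.2,"dy":0,"dz":-1,"wx":0,"wy":0,"wz":0},{"dx":0.4,"dy":0,"dz":-2,"wx":0,"wy":-6.4,"wz":0},{"dx":0.4,"dy":0,"dz":-4,"wx":0,"wy":-6.4,"wz":0},{"dx":0,"dy":0,"dz":-5,"wx":0,"wy":0,"wz":0},{"dx":-3,"dy":3,"dz":-3,"wx":0,"wy":0,"wz":0},{"dx":-3,"dy":5,"dz":0,"wx":0,"wy":0,"wz":0}]' 1 60
python3 -m inch '[{"dx":0,"dy":6,"dz":0,"wx":0,"wy":0,"wz":0},{"dx":0,"dy":6,"dz":0,"wx":0,"wy":0,"wz":0},{"dx":0,"dy":6,"dz":0,"wx":0,"wy":0,"wz":0},{"dx":0,"dy":5,"dz":0,"wx":0,"wy":0,"wz":0},{"dx":0,"dy":0,"dz":0,"wx":0,"wy":0,"wz":0},{"dx":0,"dy":0,"dz":0,"wx":0,"wy":0,"wz":0}]'
python3 - <<'E'
from h import *
O=np.array([.6333,-.0124]);a=np.radians(15.1);Q=np.array([[np.cos(a),-np.sin(a)],[np.sin(a),np.cos(a)]])
imgs={"top0":cv2.imread("pics/top0.png")[:,:,::-1],"scene0":cv2.imread("pics/scene0.png")[:,:,::-1],"top1":eyes.snapshot("top"),"scene1":eyes.snapshot("scene")}
for n in imgs: cv2.imwrite(f"pics/r_{n}.png",imgs[n][:,:,::-1])
for n,i in imgs.items():
    c=n[:-1]; roi=(280,185,520,300) if c=="top" else (240,140,400,250)
    k,b=blobs(i,(0,150,60),(8,255,255),roi,20)
    for u,m in b: print(n,"red",u,m,onz(c,u,.024)[:2].round(4))
    k,b=blobs(i,(20,120,90),(35,255,255),roi,20);print(n,"yellow",[(u,m,onz(c,u,.018)[:2].round(4)) for u,m in b])
    k,b=blobs(i,(45,100,50),(85,255,255),roi,15);print(n,"green",[(u,m,onz(c,u,.018)[:2].round(4)) for u,m in b])
d=cv2.absdiff(imgs["scene0"],imgs["scene1"]).max(2)
print(sense()['t'],sense()['tcp_pos'])
E
```

```text
t: 11.0
tcp_pos: [0.419, -0.3143, 0.2368]
tool_rot: [0.991, 0.134, 0.005, -0.002]
force: [0.7, -0.4, -1.1]
finger_gap: 0.997
gripper_force: 0.0
t: 11.75
tcp_pos: [0.4787, -0.535, 0.2312]
tool_rot: [0.991, 0.133, 0.003, -0.006]
force: [-1.0, -0.0, 0.0]
finger_gap: 0.998
gripper_force: 0.0
top0 red [418.7 196.9] 38 [ 0.5637 -0.3416]
top0 red [478.  267.9] 66 [ 0.3514 -0.5026]
top0 red [433.1 276. ] 64 [ 0.3306 -0.3718]
top0 red [310.8 285.1] 59 [ 0.3112 -0.017 ]
top0 yellow [(array([417.9, 196.6]), np.int32(227), array([ 0.5657, -0.3403]))]
top0 green [(array([370.2, 262.1]), np.int32(64), array([ 0.3744, -0.1917]))]
scene0 red [293.5 149.4] 24 [ 0.3546 -0.4999]
scene0 red [315.8 161.9] 30 [ 0.3329 -0.3709]
scene0 red [242.3 206.9] 50 [ 0.7024 -0.3273]
scene0 red [379.9 207.2] 40 [ 0.3137 -0.0148]
scene0 red [338.7 225.8] 120 [ 0.4886 -0.0374]
scene0 yellow [(array([270.4, 192.9]), np.int32(90), array([ 0.5786, -0.3334]))]
scene0 green [(array([335.6, 191.4]), np.int32(58), array([ 0.3802, -0.1854]))]
top1 red [369.1 201. ] 33 [ 0.5546 -0.194 ]
top1 yellow [(array([368.7, 200.3]), np.int32(219), array([ 0.5577, -0.1934]))]
top1 green []
scene1 red [293.4 149.4] 25 [ 0.3549 -0.5002]
scene1 red [315.5 162. ] 26 [ 0.3343 -0.3712]
scene1 red [242.3 206.9] 50 [ 0.7024 -0.3273]
scene1 red [385.8 206.2] 36 [ 0.2934 -0.0052]
scene1 red [338.6 225.8] 121 [ 0.4888 -0.0376]
scene1 yellow []
scene1 green [(array([335.6, 191.4]), np.int32(58), array([ 0.3802, -0.1854]))]
11.85 [ 0.47896826 -0.53424351  0.23148786]
```

Confirmed from the numbers: the decoy's mount moved by (-20, +10) mm and everything else is unmoved. I'll get the decoy's yaw from dark-pixel masks.

Run:
```python
from h import *
def dark(n,roi,ths):
    i=cv2.cvtColor(cv2.imread(f"pics/r_{n}.png"),cv2.COLOR_BGR2GRAY);x0,y0,x1,y1=roi;c=i[y0:y1,x0:x1]
    print(n,"percentiles",np.percentile(c,[1,5,20,50,80]))
    for th in ths:
        k=(c<th).astype(np.uint8);m,l,s,ce=cv2.connectedComponentsWithStats(k)
        print(th,[(s[j,4],(ce[j]+[x0,y0]).round(1).tolist(),(s[j,:4]+[x0,y0,0,0]).tolist()) for j in range(1,m) if s[j,4]>8])
dark("scene0",(342,195,392,222),(14,18,22,27));dark("scene1",(342,195,398,222),(14,18,22,27));dark("top0",(300,240,335,300),(12,16,20,24))
i=cv2.cvtColor(cv2.imread("pics/r_scene0.png"),cv2.COLOR_BGR2GRAY);print(i[200:222,345:372])
i=cv2.cvtColor(cv2.imread("pics/r_scene1.png"),cv2.COLOR_BGR2GRAY);print(i[196:218,350:377])
```

```text
scene0 percentiles [20. 25. 33. 47. 51.]
14 []
18 []
22 []
27 [(np.int32(67), [357.1, 213.8], [349, 211, 23, 8])]
scene1 percentiles [23.11 29.   35.   47.   51.  ]
14 []
18 []
22 []
27 []
top0 percentiles [25. 32. 35. 44. 50.]
12 []
16 []
20 []
24 []
[[51 49 48 46 49 51 45 44 48 45 50 48 48 52 45 49 52 48 48 50 48 49 47 45
  48 49 46]
 [50 53 48 46 49 51 49 47 48 50 47 46 49 48 42 53 48 45 49 43 53 47 51 47
  52 52 50]
 [52 55 45 50 46 50 47 48 49 48 46 52 46 50 47 49 49 48 45 47 46 46 47 43
  48 55 43]
 [42 52 49 50 49 51 48 46 48 49 50 55 49 46 48 49 47 46 49 51 45 47 53 52
  43 49 44]
 [48 52 52 48 49 49 47 47 49 46 50 51 47 53 51 48 48 51 51 48 53 45 49 45
  52 50 47]
 [51 51 50 47 52 46 52 50 50 48 48 38 37 43 50 50 45 51 53 53 52 52 50 50
  49 43 50]
 [50 44 50 49 50 49 42 39 45 42 33 31 32 32 42 45 48 47 47 47 50 50 51 50
  49 51 64]
 [49 54 53 49 49 41 43 35 36 35 29 28 41 35 37 50 49 48 46 46 47 48 52 47
  51 50 40]
 [47 47 47 51 44 35 35 35 36 44 39 36 34 24 30 48 49 48 46 51 46 50 45 50
  52 48 38]
 [53 46 49 48 32 40 42 33 25 25 27 25 25 30 28 39 52 51 48 48 49 47 49 49

[... 2237 characters left out ...]
  31 35 34]
 [46 50 50 44 35 30 31 33 25 26 31 27 27 24 28 28 22 22 32 33 35 42 33 34
  36 37 37]
 [54 50 48 44 30 30 27 23 28 32 33 34 28 18 38 49 40 47 38 37 40 37 36 36
  35 32 41]
 [49 52 54 47 30 28 31 28 27 22 31 30 31 31 30 29 30 34 26 32 38 33 35 24
  39 30 39]
 [51 49 50 42 38 29 36 38 38 34 42 39 39 42 44 44 40 44 52 43 50 54 48 52
  53 49 53]
 [49 50 50 47 55 51 52 40 39 47 47 48 51 51 50 52 47 49 48 48 51 51 46 47
  47 49 44]
 [54 47 51 39 30 36 37 33 34 30 43 32 43 51 45 52 49 48 50 46 49 51 48 51
  52 46 50]
 [39 38 38 33 35 34 33 39 32 37 32 36 35 49 50 44 52 47 52 47 51 50 52 47
  49 45 51]
 [33 36 40 37 36 36 38 31 36 29 34 32 36 36 33 45 48 52 49 50 50 53 45 50
  50 52 51]]
```

Run:
```python
from h import *
for n,m,t in(("orig",(379.9,206.6),(354,207.4)),("now",(385.8,205.6),(358.5,202))):
    a,b=onz("scene",m,.026)[:2],onz("scene",t,.05)[:2];v=a-b;print(n,"mount",a.round(4),"tab",b.round(4),"len",np.linalg.norm(v),"yaw",np.degrees(np.arctan2(v[1],v[0])))
a=onz("top",(311.2,285.5),.026)[:2]; print("orig top mount",a)
```

```text
orig mount [ 0.3131 -0.0157] tab [ 0.4059 -0.0533] len 0.10010932925712625 yaw 157.94852602871921
now mount [ 0.2928 -0.0061] tab [ 0.3751 -0.0639] len 0.10054666673633951 yaw 144.92985317163846
orig top mount [ 0.31001378 -0.01824298]
```

```bash
python3 -m inch '[{"dx":0,"dy":0,"dz":0,"wx":0,"wy":0,"wz":-10},{"dx":0,"dy":0,"dz":0,"wx":0,"wy":0,"wz":-10},{"dx":0,"dy":0,"dz":0,"wx":0,"wy":0,"wz":-10},{"dx":0,"dy":0,"dz":0,"wx":0,"wy":0,"wz":-10},{"dx":0,"dy":0,"dz":0,"wx":0,"wy":0,"wz":-10},{"dx":0,"dy":0,"dz":0,"wx":0,"wy":0,"wz":-10},{"dx":0,"dy":0,"dz":0,"wx":0,"wy":0,"wz":-10},{"dx":0,"dy":0,"dz":0,"wx":0,"wy":0,"wz":-10},{"dx":0,"dy":0,"dz":0,"wx":0,"wy":0,"wz":-10},{"dx":0,"dy":0,"dz":0,"wx":0,"wy":0,"wz":-10}]'
python3 -m inch '[{"dx":0,"dy":0,"dz":0,"wx":0,"wy":0,"wz":-10},{"dx":0,"dy":0,"dz":0,"wx":0,"wy":0,"wz":-10},{"dx":0,"dy":0,"dz":0,"wx":0,"wy":0,"wz":-10},{"dx":4,"dy":3.7,"dz":0,"wx":0,"wy":0,"wz":0},{"dx":4,"dy":3.7,"dz":0,"wx":0,"wy":0,"wz":0},{"dx":4,"dy":3.7,"dz":0,"wx":0,"wy":0,"wz":0},{"dx":4,"dy":3.7,"dz":0,"wx":0,"wy":0,"wz":0},{"dx":4,"dy":3.7,"dz":0,"wx":0,"wy":0,"wz":0},{"dx":4,"dy":3.7,"dz":0,"wx":0,"wy":0,"wz":0},{"dx":4,"dy":3.7,"dz":0,"wx":0,"wy":0,"wz":0}]'
python3 -m inch '[{"dx":4,"dy":3.7,"dz":0,"wx":0,"wy":0,"wz":0},{"dx":3.5,"dy":2.9,"dz":0,"wx":0,"wy":0,"wz":0},{"dx":0,"dy":0,"dz":0,"wx":0,"wy":0,"wz":0},{"dx":0,"dy":0,"dz":0,"wx":0,"wy":0,"wz":0},{"dx":0,"dy":0,"dz":0,"wx":0,"wy":0,"wz":0}]'
python3 - <<'E'
from h import *
P=eyes.camera_params("wrist");s=sense();im=eyes.snapshot("wrist");cv2.imwrite("pics/w5.png",im[:,:,::-1])
print(s['tcp_pos'],s['q'].round(2) if hasattr(s['q'],'round') else s['q']);M=R.from_quat(s['tool_rot']).as_matrix();print(np.degrees(np.arctan2(M[1,0],M[0,0])),M[:,2].round(3))
k,b=blobs(im,(0,150,60),(8,255,255),(0,0,640,250),50);print([(u,n,onz("wrist",u,.024,P).round(4)) for u,n in b])
print("tab exp",proj("wrist",(.3751,-.0639,.05),P))
g=cv2.GaussianBlur(cv2.cvtColor(im,cv2.COLOR_RGB2GRAY),(5,5),0)
for v in(150,165,180,190,200,210,220,230):print(v,g[v,220:420:6])
E
```

```text
t: 13.1
tcp_pos: [0.4793, -0.5343, 0.232]
tool_rot: [0.532, 0.846, 0.006, -0.0]
force: [0.6, 0.6, 0.2]
finger_gap: 1.001
gripper_force: 0.0
t: 14.35
tcp_pos: [0.3953, -0.1608, 0.2353]
tool_rot: [0.298, 0.955, 0.006, 0.002]
force: [0.3, -0.2, 0.0]
finger_gap: 0.999
gripper_force: 0.0
t: 14.98
tcp_pos: [0.3734, -0.0676, 0.2357]
tool_rot: [0.299, 0.954, 0.005, 0.002]
force: [-1.0, -0.4, -0.4]
finger_gap: 1.0
gripper_force: 0.0
[ 0.37337707 -0.0676229   0.23573537] [-0.48  0.33  2.1   0.02  0.71 -1.46]
145.226893117031 [ 0.008  0.009 -1.   ]
[]
tab exp [321.66092165 198.17197659]
150 [144 144 144 144 144 144 145 146 145 144 145 145 145 112 111 107  97 113
 141 145 145 145 144 114 112 112 112 112 111 112 111 111 111 111]
165 [145 144 145 145 144 145 146 145 145 145 145 145 145 143 112 107  81  81
 133 145 145 122 112 112 112 112 112 111 111 112 112 111 111 111]
180 [145 145 145 145 145 145 145 145 144 145 145 145 145 145 139 107 116 117
 116 113 111 112 112 112 111 111 112 111 111 111 112 112 111 111]
190 [145 145 145 145 145 145 145 145 145 145 145 145 145 145 145 123 115 118
 118 111 111 111 111 112 112 112 112 112 112 111 112 112 112 112]
200 [144 145 145 145 145 145 145 145 145 145 145 145 145 145 145 139 115 117
 118 122 112 112 111 112 112 112 112 111 111 112 112 112 111 112]
210 [145 144 145 145 145 145 145 145 145 145 145 145 145 145 145 141 116 118
 119 145 114 111 112 112 112 111 112 112 111 111 111 111 112 111]
220 [144 145 145 145 145 145 145 145 145 145 145 145 145 145 145 145 145 145
 145 145 138 112 111 111 111 111 111 111 112 112 112 111 111 112]
230 [145 145 145 145 145 145 145 145 145 145 145 145 145 145 145 145 145 145
 145 145 145 114 112 112 112 112 112 112 111 111 112 112 111 112]
```

The wrist numbers put the decoy's tab top at (323,196), against (322,198) predicted. Grasping it.

```bash
python3 -m inch '[{"dx":0.1,"dy":0.45,"dz":4,"wx":0,"wy":0,"wz":0},{"dx":0,"dy":0,"dz":4,"wx":0,"wy":0,"wz":0},{"dx":0,"dy":0,"dz":4,"wx":0,"wy":0,"wz":0},{"dx":0,"dy":0,"dz":2.3,"wx":0,"wy":0,"wz":0},{"dx":0,"dy":0,"dz":0,"wx":0,"wy":0,"wz":0},{"dx":0,"dy":0,"dz":0,"wx":0,"wy":0,"wz":0}]'
python3 -m inch '[{"dx":0,"dy":0,"dz":0,"wx":0,"wy":0,"wz":0},{"dx":0,"dy":0,"dz":0,"wx":0,"wy":0,"wz":0},{"dx":0,"dy":0,"dz":0,"wx":0,"wy":0,"wz":0},{"dx":0,"dy":0,"dz":0,"wx":0,"wy":0,"wz":0},{"dx":0,"dy":0,"dz":0,"wx":0,"wy":0,"wz":0},{"dx":0,"dy":0,"dz":0,"wx":0,"wy":0,"wz":0},{"dx":0,"dy":0,"dz":0,"wx":0,"wy":0,"wz":0}]' 0 60
```

```text
t: 15.78
tcp_pos: [0.3756, -0.0615, 0.0928]
tool_rot: [0.299, 0.954, 0.006, 0.002]
force: [0.4, 0.1, 0.6]
finger_gap: 1.003
gripper_force: 0.0
t: 16.65
tcp_pos: [0.3754, -0.0611, 0.093]
tool_rot: [0.298, 0.955, 0.006, 0.002]
force: [-0.2, -0.8, 7.5]
finger_gap: 0.153
gripper_force: 58.1
```

```bash
python3 -m inch '[{"dx":0,"dy":0,"dz":-0.1,"wx":0,"wy":0,"wz":-4.3},{"dx":0,"dy":0,"dz":0,"wx":0,"wy":0,"wz":-4.3},{"dx":0,"dy":0,"dz":0,"wx":0,"wy":0,"wz":-4.2},{"dx":-0.8,"dy":0.6,"dz":0,"wx":0,"wy":0,"wz":0},{"dx":-0.8,"dy":0.6,"dz":0,"wx":0,"wy":0,"wz":0},{"dx":-0.8,"dy":0.5,"dz":0.1,"wx":0,"wy":0,"wz":0},{"dx":0,"dy":0,"dz":0,"wx":0,"wy":0,"wz":0},{"dx":0,"dy":0,"dz":0,"wx":0,"wy":0,"wz":0}]'
python3 -m inch '[{"dx":0,"dy":0,"dz":0,"wx":0,"wy":0,"wz":0},{"dx":0,"dy":0,"dz":0,"wx":0,"wy":0,"wz":0},{"dx":0,"dy":0,"dz":0,"wx":0,"wy":0,"wz":0},{"dx":0,"dy":0,"dz":0,"wx":0,"wy":0,"wz":0},{"dx":0,"dy":0,"dz":-4,"wx":0,"wy":0,"wz":0},{"dx":0,"dy":0,"dz":-5,"wx":0,"wy":0,"wz":0},{"dx":0,"dy":4,"dz":-4,"wx":0,"wy":0,"wz":0},{"dx":0,"dy":-6,"dz":0,"wx":0,"wy":0,"wz":10},{"dx":0,"dy":-6,"dz":0,"wx":0,"wy":0,"wz":10},{"dx":0,"dy":-6,"dz":0,"wx":0,"wy":0,"wz":10}]' 1 60
python3 - <<'E'
from h import *
i=eyes.snapshot("scene");cv2.imwrite("pics/r_scene2.png",i[:,:,::-1])
k,b=blobs(i,(0,150,60),(8,255,255),(370,195,400,215),20);print(b,"want 379.9 207.2")
g0=cv2.imread("pics/r_scene0.png",0).astype(int);g=cv2.imread("pics/r_scene2.png",0).astype(int)
for n,x in(("0",g0),("2",g)):
    print(n,[(v,np.nonzero(x[v,340:372]<38)[0][[0,-1]]+340 if (x[v,340:372]<38).any() else None) for v in range(203,216)])
s=sense();print(s['t'],s['tcp_pos'],s['q'])
E
```

```text
t: 17.65
tcp_pos: [0.4038, -0.0535, 0.093]
tool_rot: [0.19, 0.982, 0.006, 0.002]
force: [0.5, 4.4, 5.3]
finger_gap: 0.153
gripper_force: 59.2
t: 18.9
tcp_pos: [0.324, -0.171, 0.2214]
tool_rot: [0.439, 0.899, 0.005, 0.002]
force: [0.4, -0.9, -0.2]
finger_gap: 1.002
gripper_force: 0.0
[(array([380. , 207.4]), np.int32(39))] want 379.9 207.2
0 [(203, None), (204, None), (205, array([357, 357])), (206, array([355, 358])), (207, array([352, 359])), (208, array([350, 359])), (209, array([349, 359])), (210, array([350, 359])), (211, array([349, 371])), (212, array([349, 371])), (213, array([349, 371])), (214, array([349, 371])), (215, array([349, 368]))]
2 [(203, None), (204, None), (205, None), (206, array([357, 358])), (207, array([353, 358])), (208, array([351, 359])), (209, array([353, 359])), (210, array([349, 359])), (211, array([349, 371])), (212, array([350, 371])), (213, array([349, 371])), (214, array([349, 371])), (215, array([349, 369]))]
18.95 [ 0.31972898 -0.17556362  0.22103818] [-0.81700027  0.3507783   2.14347055  0.01443146  0.64931732 -1.47756513]
```

The decoy is back: its mount is at (380.0,207.4) against (379.9,207.2) originally, and its tab outline matches. Back to the holder.

```bash
python3 -m inch '[{"dx":0,"dy":0,"dz":0,"wx":0,"wy":0,"wz":10},{"dx":0,"dy":0,"dz":0,"wx":0,"wy":0,"wz":10},{"dx":0,"dy":0,"dz":0,"wx":0,"wy":0,"wz":10},{"dx":0,"dy":0,"dz":0,"wx":0,"wy":0,"wz":10},{"dx":0,"dy":0,"dz":0,"wx":0,"wy":0,"wz":10},{"dx":0,"dy":0,"dz":0,"wx":0,"wy":0,"wz":10},{"dx":0,"dy":0,"dz":0,"wx":0,"wy":0,"wz":10},{"dx":0,"dy":0,"dz":0,"wx":0,"wy":0,"wz":10},{"dx":0,"dy":0,"dz":0,"wx":0,"wy":0,"wz":10},{"dx":0,"dy":0,"dz":0,"wx":0,"wy":0,"wz":10}]'
python3 -m inch '[{"dx":0,"dy":0,"dz":0,"wx":0,"wy":0,"wz":6.5},{"dx":0,"dy":0,"dz":0,"wx":0,"wy":0,"wz":6.5},{"dx":4,"dy":2.6,"dz":0,"wx":0,"wy":0,"wz":0},{"dx":4,"dy":2.6,"dz":0,"wx":0,"wy":0,"wz":0},{"dx":4.5,"dy":2.7,"dz":0,"wx":0,"wy":0,"wz":0},{"dx":0,"dy":0,"dz":0,"wx":0,"wy":0,"wz":0},{"dx":0,"dy":0,"dz":0,"wx":0,"wy":0,"wz":0},{"dx":0,"dy":0,"dz":0,"wx":0,"wy":0,"wz":0}]'
cat > look.py <<'E'
from h import *
P=eyes.camera_params("wrist");s=sense();im=eyes.snapshot("wrist");M=R.from_quat(s['tool_rot']).as_matrix();T=s['tcp_pos']
print(s['t'],T,"yaw",np.degrees(np.arctan2(M[1,0],M[0,0])),M[:,2].round(4))
k,b=blobs(im,(18,100,90),(35,255,255),(150,0,500,160),200)
k=cv2.morphologyEx(k,cv2.MORPH_CLOSE,np.ones((9,9)));h=cv2.convexHull(cv2.findNonZero(k));rc=cv2.minAreaRect(h);print("yellow rect",rc)
h2,_=None,None
hs=cv2.cvtColor(im,cv2.COLOR_RGB2HSV);w=cv2.inRange(hs,(0,0,185),(180,60,255));w[:115]=0;w[245:]=0;w[:,:270]=0;w[:,370:]=0
for v in(120,135,150,165,180,195,205,215):
    x=np.nonzero(w[v])[0];print(v,x.min() if len(x) else None,x.max() if len(x) else None,end="; ")
k,b=blobs(im,(0,120,60),(8,255,255),(250,0,400,150),100);print("red",b)
print("mount",[onz("wrist",u,.025,P).round(4) for u,n in b])
E
python3 look.py
```

```text
t: 20.2
tcp_pos: [0.3235, -0.1694, 0.2211]
tool_rot: [0.971, 0.24, 0.004, -0.004]
force: [0.9, 0.5, 0.1]
finger_gap: 0.999
gripper_force: 0.0
t: 21.2
tcp_pos: [0.4633, -0.2125, 0.2212]
tool_rot: [0.991, 0.131, 0.003, -0.005]
force: [-0.9, -0.4, 1.2]
finger_gap: 0.999
gripper_force: 0.0
21.2 [ 0.46333823 -0.21246457  0.22123365] yaw 15.050634192140823 [ 0.0041  0.0115 -0.9999]
yellow rect ((330.0, 74.0), (68.0, 70.0), 0.0)
120 320 337; 135 320 338; 150 320 337; 165 320 337; 180 320 337; 195 320 339; 205 320 339; 215 320 339; red []
mount []
```

```bash
python3 -m inch '[{"dx":0,"dy":0,"dz":0,"wx":-0.6,"wy":-0.4,"wz":0},{"dx":0,"dy":0,"dz":0,"wx":0,"wy":0,"wz":0},{"dx":0,"dy":0,"dz":0,"wx":0,"wy":0,"wz":0}]' >/dev/null
cat >> look.py <<'E'
x=np.nonzero(w[:,325:334].any(1))[0];print("white rows",x.min(),x.max())
u=np.nonzero(w[205])[0].mean();rear=onz("wrist",(u,x.max()),.05,P)
X=np.array([np.cos(np.radians(15.1)),np.sin(np.radians(15.1)),0])
tab=rear+.018*X;(cx,cy),_,_=rc;far=onz("wrist",(cx,np.nonzero(k.any(1))[0].min() if k.any() else 0),.018,P)
vt=h[:,0,1].min();far=onz("wrist",(cx,vt),.018,P);print("tab",tab,"via far edge",far-.125*X)
d=M.T@(tab-T);print("tool-frame offset cm",(d*100).round(2))
E
python3 look.py
```

```text
21.625 [ 0.46491556 -0.21328893  0.22164781] yaw 15.074896939919068 [ 0.0024 -0.002  -1.    ]
yellow rect ((324.4999694824219, 73.99998474121094), (66.99998474121094, 69.99998474121094), -0.0)
120 316 333; 135 315 333; 150 315 333; 165 315 332; 180 316 332; 195 315 334; 205 315 334; 215 315 334; red []
mount []
white rows 115 235
tab [ 0.45847585 -0.22120112  0.05      ] via far edge [ 0.45868741 -0.22109283  0.018     ]
tool-frame offset cm [-0.86  0.55 17.16]
```

```bash
python3 -m inch '[{"dx":-0.85,"dy":0.55,"dz":4,"wx":0,"wy":0,"wz":0},{"dx":0,"dy":0,"dz":4,"wx":0,"wy":0,"wz":0},{"dx":0,"dy":0,"dz":3.3,"wx":0,"wy":0,"wz":0},{"dx":0,"dy":0,"dz":2,"wx":0,"wy":0,"wz":0},{"dx":0,"dy":0,"dz":0,"wx":0,"wy":0,"wz":0},{"dx":0,"dy":0,"dz":0,"wx":0,"wy":0,"wz":0}]'
python3 -m inch '[{"dx":0,"dy":0,"dz":0,"wx":0,"wy":0,"wz":0},{"dx":0,"dy":0,"dz":0,"wx":0,"wy":0,"wz":0},{"dx":0,"dy":0,"dz":0,"wx":0,"wy":0,"wz":0},{"dx":0,"dy":0,"dz":0,"wx":0,"wy":0,"wz":0},{"dx":0,"dy":0,"dz":0,"wx":0,"wy":0,"wz":0},{"dx":0,"dy":0,"dz":0,"wx":0,"wy":0,"wz":0},{"dx":0,"dy":0,"dz":0,"wx":0,"wy":0,"wz":0},{"dx":0,"dy":0,"dz":-0.3,"wx":0,"wy":0,"wz":0},{"dx":0,"dy":0,"dz":-0.7,"wx":0,"wy":0,"wz":0}]' 0 120
python3 -m inch '[{"dx":0,"dy":0,"dz":-1.5,"wx":0,"wy":0,"wz":0},{"dx":0,"dy":0,"dz":-2.5,"wx":0,"wy":0,"wz":0},{"dx":0,"dy":0,"dz":-2.5,"wx":0,"wy":0,"wz":0},{"dx":0,"dy":-1.7,"dz":-0.5,"wx":0,"wy":0,"wz":0},{"dx":0,"dy":-3,"dz":0,"wx":0,"wy":0,"wz":0},{"dx":0,"dy":-3,"dz":0,"wx":0,"wy":0,"wz":0},{"dx":0,"dy":-3,"dz":0,"wx":0,"wy":0,"wz":0},{"dx":0,"dy":-3,"dz":0,"wx":0,"wy":0,"wz":0},{"dx":0,"dy":-2,"dz":0,"wx":0,"wy":0,"wz":0},{"dx":0,"dy":0,"dz":0,"wx":0,"wy":0,"wz":0}]'
cat > pitch.py <<'E'
from h import *
from scipy.optimize import least_squares
P=eyes.camera_params("wrist");s=sense();M=R.from_quat(s['tool_rot']).as_matrix();T=s['tcp_pos'];im=eyes.snapshot("wrist")
O=np.array([.6333,-.0124]);a=np.radians(15.1);Q=np.array([[np.cos(a),-np.sin(a)],[np.sin(a),np.cos(a)]])
print(s['t'],"TCP press",(Q.T@(T[:2]-O)*1e3).round(1),"z",T[2],"yaw",np.degrees(np.arctan2(M[1,0],M[0,0])),"toolz in tool-level",M[:,2].round(4),"F",s['force'])
k,b=blobs(im,(18,100,60),(35,255,255),(150,0,500,150),200);ys,xs=np.nonzero(k);vm=ys.max()
sat=cv2.cvtColor(im,cv2.COLOR_RGB2HSV)[:,:,2];col=sat[:vm+1,275:295].mean(1).astype(int)
print("vmax",vm,"brightness along v",col[max(0,vm-14):vm+1],"edges",xs[ys==vm-12].min(),xs[ys==vm-12].max())
g=np.array([0,0,.054])
for th in(0,-2,-4,-6):
    r=R.from_euler('y',th,degrees=True).as_matrix();print(th,[proj("wrist",T+M@(r@(np.array(p)-g)+g),P).round(1).tolist() for p in((.075,.025,.071),(.075,-.025,.071),(.075,.025,.089),(-.018,0,.039))])
w=cv2.inRange(cv2.cvtColor(im,cv2.COLOR_RGB2HSV),(0,0,170),(180,60,255))[:,308:330].any(1);print("white rear",np.nonzero(w)[0].max())
E
python3 pitch.py
```

```text
t: 22.42
tcp_pos: [0.4589, -0.2214, 0.0891]
tool_rot: [0.991, 0.131, 0.001, 0.001]
force: [-0.3, -0.2, -0.5]
finger_gap: 0.998
gripper_force: 0.0
t: 23.55
tcp_pos: [0.4581, -0.2208, 0.0983]
tool_rot: [0.991, 0.131, 0.0, 0.0]
force: [-0.3, 0.4, -2.2]
finger_gap: 0.146
gripper_force: 116.9
t: 24.8
tcp_pos: [0.4163, -0.0677, 0.168]
tool_rot: [0.991, 0.132, 0.0, 0.001]
force: [-0.2, -0.4, -1.9]
finger_gap: 0.14
gripper_force: 117.1
24.8 TCP press [-223.9    3.1] z 0.16801419451945918 yaw 15.217524131287442 toolz in tool-level [ 2.e-04 -1.e-03 -1.e+00] F [-0.19512175 -0.36640164 -1.91008282]
vmax 92 brightness along v [244 244 244 244 244 244 244 243 240 234 227 214 190 174 120] edges 255 380
0 [[379.5, 89.2], [253.9, 89.2], [372.5, 91.2], [316.6, 341.2]]
-2 [[378.3, 91.2], [255.2, 91.2], [371.5, 94.3], [316.6, 341.1]]
-4 [[377.1, 93.3], [256.4, 93.3], [370.5, 97.6], [316.5, 340.9]]
-6 [[376.0, 95.6], [257.5, 95.6], [369.6, 100.9], [316.5, 340.7]]
white rear 339
```

Pitch is now within 1° and the block is straight. Moving over the base plate at height, then down.

```bash
python3 -m inch '[{"dx":1.5,"dy":0.2,"dz":0,"wx":0,"wy":0,"wz":0},{"dx":2,"dy":0,"dz":0,"wx":0,"wy":0,"wz":0},{"dx":2,"dy":0,"dz":0,"wx":0,"wy":0,"wz":0},{"dx":1.3,"dy":0,"dz":0,"wx":0,"wy":0,"wz":0},{"dx":0,"dy":0,"dz":1.5,"wx":0,"wy":0,"wz":0},{"dx":0,"dy":0,"dz":1.5,"wx":0,"wy":0,"wz":0},{"dx":0,"dy":0,"dz":1.2,"wx":0,"wy":0,"wz":0},{"dx":0,"dy":0,"dz":0,"wx":0,"wy":0,"wz":0},{"dx":0,"dy":0,"dz":0,"wx":0,"wy":0,"wz":0}]'
python3 pitch.py
```

```text
t: 25.98
tcp_pos: [0.4836, -0.0538, 0.1262]
tool_rot: [0.991, 0.131, 0.001, 0.001]
force: [-0.3, 0.4, -1.8]
finger_gap: 0.144
gripper_force: 117.1
25.975 TCP press [-155.3   -0.9] z 0.1261612321010626 yaw 15.065350272590878 toolz in tool-level [ 0.0019 -0.0019 -1.    ] F [-0.33516179  0.36995934 -1.77302231]
vmax 92 brightness along v [244 244 244 244 244 244 244 243 240 236 228 215 191 175 120] edges 256 379
0 [[379.4, 89.2], [253.8, 89.2], [372.4, 91.2], [316.5, 341.3]]
-2 [[378.2, 91.2], [255.1, 91.2], [371.4, 94.3], [316.5, 341.2]]
-4 [[377.0, 93.3], [256.3, 93.3], [370.4, 97.6], [316.5, 341.0]]
-6 [[375.9, 95.6], [257.5, 95.6], [369.5, 100.9], [316.5, 340.7]]
white rear 339
```

```bash
python3 -m inch '[{"dx":0,"dy":-0.15,"dz":0.4,"wx":0,"wy":0,"wz":0},{"dx":0,"dy":0,"dz":0.2,"wx":0,"wy":0,"wz":0},{"dx":0,"dy":0,"dz":0,"wx":0,"wy":0,"wz":0},{"dx":0,"dy":0,"dz":0,"wx":0,"wy":0,"wz":0}]'
python3 -m inch '[{"dx":0.7,"dy":0,"dz":0,"wx":0,"wy":0,"wz":0},{"dx":0.7,"dy":0,"dz":0,"wx":0,"wy":0,"wz":0},{"dx":0.6,"dy":0,"dz":0,"wx":0,"wy":0,"wz":0},{"dx":0,"dy":0,"dz":0,"wx":0,"wy":0,"wz":0}]'
python3 pitch.py | head -2
```

```text
t: 26.52
tcp_pos: [0.4834, -0.0523, 0.1203]
tool_rot: [0.991, 0.131, 0.001, 0.001]
force: [-0.6, -0.4, -2.1]
finger_gap: 0.143
gripper_force: 117.1
t: 27.02
tcp_pos: [0.5035, -0.047, 0.1204]
tool_rot: [0.991, 0.131, 0.001, 0.001]
force: [-0.1, -0.2, -2.4]
finger_gap: 0.149
gripper_force: 117.1
27.025 TCP press [-134.3    0.4] z 0.12037299555015772 yaw 15.108521579867634 toolz in tool-level [ 0.0033 -0.0023 -1.    ] F [-0.07990001 -0.21970073 -2.36250856]
vmax 91 brightness along v [244 244 244 244 246 246 247 247 247 247 246 238 218 191 175] edges 256 379
```

Inside the guides with no side force. Continuing in.

```bash
python3 -m inch '[{"dx":0.8,"dy":0,"dz":0,"wx":0,"wy":0,"wz":0},{"dx":0.8,"dy":0,"dz":0,"wx":0,"wy":0,"wz":0},{"dx":0.8,"dy":0,"dz":0,"wx":0,"wy":0,"wz":0},{"dx":0,"dy":0,"dz":0.15,"wx":0,"wy":0,"wz":0},{"dx":0.3,"dy":0,"dz":0,"wx":0,"wy":0,"wz":0},{"dx":0.3,"dy":0,"dz":0,"wx":0,"wy":0,"wz":0},{"dx":0,"dy":0,"dz":0,"wx":0,"wy":0,"wz":0},{"dx":0,"dy":0,"dz":0,"wx":0,"wy":0,"wz":0}]'
python3 pitch.py | head -2
```

```text
t: 28.08
tcp_pos: [0.5313, -0.0391, 0.119]
tool_rot: [0.991, 0.131, 0.001, 0.001]
force: [-3.2, -0.3, 5.1]
finger_gap: 0.142
gripper_force: 117.9
28.075 TCP press [-105.5    0.8] z 0.11903875765936234 yaw 15.080477953328261 toolz in tool-level [ 0.0015 -0.0017 -1.    ] F [-3.18969575 -0.30304559  5.05461674]
vmax 91 brightness along v [244 244 244 244 244 244 244 244 243 240 235 227 213 189 175] edges 255 380
```

```bash
python3 -m inch '[{"dx":0.2,"dy":0,"dz":0,"wx":0,"wy":0,"wz":0},{"dx":0.2,"dy":0,"dz":0,"wx":0,"wy":0,"wz":0},{"dx":0.1,"dy":0,"dz":0,"wx":0,"wy":0,"wz":0},{"dx":0,"dy":0,"dz":0,"wx":0,"wy":0,"wz":0},{"dx":0,"dy":0,"dz":0,"wx":0,"wy":0,"wz":0}]'
python3 -m inch '[{"dx":0.2,"dy":0,"dz":0,"wx":0,"wy":0,"wz":0},{"dx":0,"dy":0,"dz":0,"wx":0,"wy":0,"wz":0},{"dx":0,"dy":0,"dz":0,"wx":0,"wy":0,"wz":0}]'
python3 pitch.py | head -2
```

```text
t: 28.75
tcp_pos: [0.5351, -0.038, 0.1191]
tool_rot: [0.991, 0.131, -0.001, 0.001]
force: [-6.5, -2.5, 6.8]
finger_gap: 0.146
gripper_force: 118.5
t: 29.12
tcp_pos: [0.5353, -0.0379, 0.1191]
tool_rot: [0.991, 0.132, -0.003, 0.001]
force: [-9.9, -5.1, 9.9]
finger_gap: 0.146
gripper_force: 119.1
29.125 TCP press [-101.3    0.9] z 0.1190744394169535 yaw 15.132368341567673 toolz in tool-level [-0.0049 -0.0021 -1.    ] F [-9.94792906 -5.12327635  9.86171587]Traceback (most recent call last):
  File "pitch.py", line 8, in <module>
    print("vmax",vm,"brightness along v",col[max(0,vm-14):vm+1],"edges",xs[ys==vm-12].min(),xs[ys==vm-12].max())
                                                                        ~~~~~~~~~~~~~~~~~^^
    return umr_minimum(a, axis, None, out, keepdims, initial, where)
ValueError: zero-size array to reduction operation minimum which has no identity
```

The holder has stalled against the stop (tab at -101 mm) as force rises. Relaxing, releasing, and backing out then up.

```bash
python3 -m inch '[{"dx":-0.15,"dy":0,"dz":0,"wx":0,"wy":0,"wz":0},{"dx":0,"dy":0,"dz":0,"wx":0,"wy":0,"wz":0}]' - 120
python3 -m inch '[{"dx":0,"dy":0,"dz":0,"wx":0,"wy":0,"wz":0},{"dx":0,"dy":0,"dz":0,"wx":0,"wy":0,"wz":0},{"dx":0,"dy":0,"dz":0,"wx":0,"wy":0,"wz":0},{"dx":0,"dy":0,"dz":0,"wx":0,"wy":0,"wz":0},{"dx":-2,"dy":0,"dz":0,"wx":0,"wy":0,"wz":0},{"dx":-2.5,"dy":0,"dz":-1,"wx":0,"wy":0,"wz":0},{"dx":-1,"dy":0,"dz":-4,"wx":0,"wy":0,"wz":0},{"dx":0,"dy":0,"dz":-4,"wx":0,"wy":0,"wz":0},{"dx":0,"dy":0,"dz":0,"wx":0,"wy":0,"wz":0},{"dx":0,"dy":0,"dz":0,"wx":0,"wy":0,"wz":0}]' 1 60
python3 - <<'E'
from h import *
P=eyes.camera_params("wrist");s=sense();M=R.from_quat(s['tool_rot']).as_matrix();T=s['tcp_pos'];im=eyes.snapshot("wrist")
O=np.array([.6333,-.0124]);a=np.radians(15.1);Q=np.array([[np.cos(a),-np.sin(a)],[np.sin(a),np.cos(a)]])
c,_=ray("wrist",(0,0),P);print("cam in tool",M.T@(c-T),"TCP press",Q.T@(T[:2]-O),T[2],s['q'],s['t'])
f=lambda uv,z:(Q.T@(onz("wrist",uv,z,P)[:2]-O)*1e3).round(1)
k,b=blobs(im,(18,100,60),(35,255,255),(150,0,500,200),50);print(b)
w=cv2.inRange(cv2.cvtColor(im,cv2.COLOR_RGB2HSV),(0,0,170),(180,60,255))
for v in(60,100,130,150,170,190,210):
    x=np.nonzero(w[v,260:380])[0]+260;print(v,(x.min(),x.max(),f((x.mean(),v),.08)) if len(x) else None)
x=np.nonzero(w[:,312:324].any(1))[0];print(x.min(),x.max(),f((318,x.max()),.08))
ys,xs=np.nonzero(k)
if len(ys): print("near top edge y",ys.max(),f((xs.mean(),ys.max()),.03),[f((u,ys.max()-8),.048) for u in(xs.min(),xs.max())])
E
```

```text
t: 29.42
tcp_pos: [0.5351, -0.0379, 0.1191]
tool_rot: [0.991, 0.131, -0.001, 0.001]
force: [-6.9, -2.9, 8.1]
finger_gap: 0.152
gripper_force: 118.5
t: 30.68
tcp_pos: [0.4835, -0.0518, 0.2085]
tool_rot: [0.991, 0.131, 0.001, 0.001]
force: [-0.4, 0.6, 0.4]
finger_gap: 0.997
gripper_force: 0.0
cam in tool [ 0.06837565  0.00055542 -0.07032491] TCP press [-0.15490712  0.00094869] 0.208522749654367 [-3.36609528e-01  4.94768900e-01  1.86865465e+00 -1.50523846e-03
  7.75577878e-01  9.72116324e-01] 30.675
[(array([317. ,   8.6]), np.int32(430))]
60 (np.int64(260), np.int64(329), array([-61.8,   4.8]))
100 (np.int64(307), np.int64(328), array([-82.8,   0.4]))
130 (np.int64(305), np.int64(329), array([-99.4,   0.7]))
150 (np.int64(305), np.int64(329), array([-110.9,    0.7]))
170 None
190 None
210 None
0 165 [-1.198e+02  1.000e-01]
near top edge y 12 [-26.1   0.7] [array([-26.1,  23.8]), array([-26.1, -22.6])]
```

The holder is released with the block centred at (-1, 0.7) mm. Now the lever: turn the tool so the fingers close along press x, go above the ball, and pinch it lightly.

```bash
python3 -m inch '[{"dx":0,"dy":0,"dz":-4.5,"wx":0,"wy":0,"wz":-9},{"dx":0,"dy":0,"dz":-5,"wx":0,"wy":0,"wz":-9},{"dx":0,"dy":0,"dz":-5,"wx":0,"wy":0,"wz":-9},{"dx":0,"dy":0,"dz":-4.5,"wx":0,"wy":0,"wz":-9},{"dx":0,"dy":0,"dz":0,"wx":0,"wy":0,"wz":-9},{"dx":0,"dy":0,"dz":0,"wx":0,"wy":0,"wz":-9},{"dx":0,"dy":0,"dz":0,"wx":0,"wy":0,"wz":-9},{"dx":0,"dy":0,"dz":0,"wx":0,"wy":0,"wz":-9},{"dx":0,"dy":0,"dz":0,"wx":0,"wy":0,"wz":-9},{"dx":0,"dy":0,"dz":0,"wx":0,"wy":0,"wz":-9}]' 1 25
python3 -m inch '[{"dx":2.4,"dy":3.3,"dz":0,"wx":0,"wy":0,"wz":0},{"dx":2.4,"dy":3.3,"dz":0,"wx":0,"wy":0,"wz":0},{"dx":2.3,"dy":3.3,"dz":0,"wx":0,"wy":0,"wz":0},{"dx":2.3,"dy":3.3,"dz":0,"wx":0,"wy":0,"wz":0},{"dx":2.3,"dy":3.4,"dz":0,"wx":0,"wy":0,"wz":0},{"dx":2.3,"dy":3.4,"dz":0,"wx":0,"wy":0,"wz":0},{"dx":0,"dy":0,"dz":0,"wx":0,"wy":0,"wz":0},{"dx":0,"dy":0,"dz":0,"wx":0,"wy":0,"wz":0},{"dx":0,"dy":0,"dz":0,"wx":0,"wy":0,"wz":0}]'
cat > lev.py <<'E'
from h import *
s=sense();M=R.from_quat(s['tool_rot']).as_matrix();T=s['tcp_pos'];im=eyes.snapshot("scene");tp=eyes.snapshot("top")
O=np.array([.6333,-.0124]);a=np.radians(15.1);Q=np.array([[np.cos(a),-np.sin(a)],[np.sin(a),np.cos(a)]])
print(s['t'],T,"press",(Q.T@(T[:2]-O)*1e3).round(1),"yaw",np.degrees(np.arctan2(M[1,0],M[0,0])),M[:,2].round(4))
print("ball offset in tool cm",(M.T@(np.array([.6400,.1351,.2717])-T)*100).round(2))
print("scene ball",blobs(im,(0,150,60),(8,255,255),(310,210,360,290),20)[1],"top",blobs(tp,(0,150,60),(8,255,255),(225,130,275,180),20)[1])
E
python3 lev.py
```

```text
t: 31.98
tcp_pos: [0.483, -0.0514, 0.3969]
tool_rot: [0.606, 0.795, -0.001, -0.0]
force: [0.1, 0.3, 0.2]
finger_gap: 1.003
gripper_force: 0.0
t: 33.1
tcp_pos: [0.6393, 0.1347, 0.3981]
tool_rot: [0.609, 0.793, -0.001, 0.001]
force: [0.5, 0.5, -0.4]
finger_gap: 0.999
gripper_force: 0.0
33.1 [0.63931519 0.13469401 0.39814364] press [ 44.1 140.4] yaw 105.01440707795076 [ 5.0e-04 -2.3e-03 -1.0e+00]
ball offset in tool cm [ 0.05  0.08 12.64]
scene ball [(array([338.8, 225.6]), np.int32(117))] top [(array([247.4, 154.5]), np.int32(52))]
```

```bash
python3 -m inch '[{"dx":0,"dy":0.1,"dz":3,"wx":0,"wy":0,"wz":0},{"dx":0,"dy":0,"dz":3,"wx":0,"wy":0,"wz":0},{"dx":0,"dy":0,"dz":1.6,"wx":0,"wy":0,"wz":0},{"dx":0,"dy":0,"dz":0,"wx":0,"wy":0,"wz":0},{"dx":0,"dy":0,"dz":0,"wx":0,"wy":0,"wz":0}]'
python3 -m inch '[{"dx":0,"dy":0,"dz":0,"wx":0,"wy":0,"wz":0},{"dx":0,"dy":0,"dz":0,"wx":0,"wy":0,"wz":0},{"dx":0,"dy":0,"dz":0,"wx":0,"wy":0,"wz":0},{"dx":0,"dy":0,"dz":0,"wx":0,"wy":0,"wz":0},{"dx":0,"dy":0,"dz":0,"wx":0,"wy":0,"wz":0},{"dx":0,"dy":0,"dz":0,"wx":0,"wy":0,"wz":0},{"dx":0,"dy":0,"dz":0,"wx":0,"wy":0,"wz":0}]' 0 40
```

```text
t: 33.83
tcp_pos: [0.6418, 0.1356, 0.3241]
tool_rot: [0.608, 0.794, 0.001, 0.002]
force: [0.2, -0.3, -0.3]
finger_gap: 0.996
gripper_force: 0.0
t: 34.7
tcp_pos: [0.6395, 0.1355, 0.3235]
tool_rot: [0.608, 0.794, -0.002, 0.0]
force: [-5.6, -0.9, 4.9]
finger_gap: 0.35
gripper_force: 39.0
```

```bash
python3 -m inch '[{"dx":1.06,"dy":0,"dz":1.78,"wx":0,"wy":0,"wz":0},{"dx":0.84,"dy":0,"dz":1.89,"wx":0,"wy":0,"wz":0},{"dx":0.61,"dy":0,"dz":1.99,"wx":0,"wy":0,"wz":0},{"dx":0.35,"dy":0,"dz":2.05,"wx":0,"wy":0,"wz":0},{"dx":0.1,"dy":0,"dz":2.07,"wx":0,"wy":0,"wz":0},{"dx":0,"dy":0,"dz":0,"wx":0,"wy":0,"wz":0}]'
python3 -m inch '[{"dx":-0.15,"dy":0,"dz":1.5,"wx":0,"wy":0,"wz":0},{"dx":-0.35,"dy":0,"dz":1.5,"wx":0,"wy":0,"wz":0},{"dx":0,"dy":0,"dz":0.8,"wx":0,"wy":0,"wz":0},{"dx":0,"dy":0,"dz":0,"wx":0,"wy":0,"wz":0},{"dx":0,"dy":0,"dz":0,"wx":0,"wy":0,"wz":0}]'
python3 lev.py
```

```text
t: 35.45
tcp_pos: [0.6317, 0.1643, 0.2247]
tool_rot: [0.608, 0.794, -0.002, -0.0]
force: [-7.5, -0.6, 8.8]
finger_gap: 0.352
gripper_force: 42.8
t: 36.08
tcp_pos: [0.6331, 0.1591, 0.1884]
tool_rot: [0.607, 0.794, -0.002, 0.0]
force: [-7.7, -0.8, 10.8]
finger_gap: 0.354
gripper_force: 44.4
36.075 [0.63314096 0.15906718 0.18837513] press [ 44.5 165.6] yaw 105.19212482242351 [-0.0021 -0.0034 -1.    ]
ball offset in tool cm [-2.52  0.01 -8.33]
scene ball [(array([347.8, 262.3]), np.int32(40))] top []
```

```bash
python3 -m inch '[{"dx":0,"dy":0,"dz":0.3,"wx":0,"wy":0,"wz":0},{"dx":0,"dy":0,"dz":0,"wx":0,"wy":0,"wz":0},{"dx":0,"dy":0,"dz":0,"wx":0,"wy":0,"wz":0}]'
python3 -m inch '[{"dx":0,"dy":0,"dz":0.3,"wx":0,"wy":0,"wz":0},{"dx":0,"dy":0,"dz":0,"wx":0,"wy":0,"wz":0},{"dx":0,"dy":0,"dz":0,"wx":0,"wy":0,"wz":0}]'
```

```text
t: 36.55
tcp_pos: [0.6333, 0.1586, 0.1857]
tool_rot: [0.607, 0.794, -0.002, 0.001]
force: [-6.8, -2.6, 10.7]
finger_gap: 0.348
gripper_force: 44.5
t: 36.92
tcp_pos: [0.6334, 0.1579, 0.1828]
tool_rot: [0.608, 0.794, -0.003, 0.001]
force: [-7.2, -4.5, 12.0]
finger_gap: 0.351
gripper_force: 44.6
```

```bash
python3 -m inch '[{"dx":0,"dy":0,"dz":0.4,"wx":0,"wy":0,"wz":0},{"dx":0,"dy":0,"dz":0,"wx":0,"wy":0,"wz":0},{"dx":0,"dy":0,"dz":0,"wx":0,"wy":0,"wz":0}]'
python3 -m inch '[{"dx":0,"dy":0,"dz":0.4,"wx":0,"wy":0,"wz":0},{"dx":0,"dy":0,"dz":0,"wx":0,"wy":0,"wz":0},{"dx":0,"dy":0,"dz":0,"wx":0,"wy":0,"wz":0}]'
```

```text
t: 37.3
tcp_pos: [0.6336, 0.1572, 0.1789]
tool_rot: [0.608, 0.794, -0.003, 0.001]
force: [-6.4, -6.6, 12.9]
finger_gap: 0.35
gripper_force: 44.9
t: 37.67
tcp_pos: [0.6337, 0.1571, 0.1769]
tool_rot: [0.607, 0.794, -0.003, 0.002]
force: [-10.2, -6.7, 22.4]
finger_gap: 0.349
gripper_force: 45.7
```

```bash
python3 -m inch '[{"dx":0,"dy":0,"dz":0.3,"wx":0,"wy":0,"wz":0},{"dx":0,"dy":0,"dz":0,"wx":0,"wy":0,"wz":0},{"dx":0,"dy":0,"dz":0,"wx":0,"wy":0,"wz":0}]'
python3 lev.py | tail -1
```

```text
t: 38.05
tcp_pos: [0.6337, 0.1571, 0.1765]
tool_rot: [0.607, 0.794, -0.003, 0.002]
force: [-13.5, -9.2, 33.0]
finger_gap: 0.354
gripper_force: 46.5
scene ball [(array([347.1, 264.1]), np.int32(41))] top []
```

The lever is stalled at its stop (33 N). Following the arc back up.

```bash
python3 -m inch '[{"dx":0,"dy":0,"dz":-0.7,"wx":0,"wy":0,"wz":0},{"dx":0.35,"dy":0,"dz":-1.5,"wx":0,"wy":0,"wz":0},{"dx":0.15,"dy":0,"dz":-1.7,"wx":0,"wy":0,"wz":0},{"dx":-0.1,"dy":0,"dz":-2.07,"wx":0,"wy":0,"wz":0},{"dx":-0.35,"dy":0,"dz":-2.05,"wx":0,"wy":0,"wz":0},{"dx":-0.61,"dy":0,"dz":-2,"wx":0,"wy":0,"wz":0},{"dx":-0.84,"dy":0,"dz":-1.9,"wx":0,"wy":0,"wz":0},{"dx":-1,"dy":0,"dz":-1.7,"wx":0,"wy":0,"wz":0},{"dx":0,"dy":0,"dz":0,"wx":0,"wy":0,"wz":0},{"dx":0,"dy":0,"dz":0,"wx":0,"wy":0,"wz":0}]'
python3 lev.py | tail -1
```

```text
t: 39.4
tcp_pos: [0.6389, 0.1373, 0.3075]
tool_rot: [0.608, 0.794, -0.001, -0.001]
force: [-6.4, 3.1, 6.2]
finger_gap: 0.353
gripper_force: 46.8
scene ball [(array([342.4, 228.4]), np.int32(49))] top []
```

```bash
python3 -m inch '[{"dx":-0.2,"dy":0,"dz":-0.5,"wx":0,"wy":0,"wz":0},{"dx":0,"dy":0,"dz":-0.3,"wx":0,"wy":0,"wz":0},{"dx":0,"dy":0,"dz":0,"wx":0,"wy":0,"wz":0}]'
python3 -m inch '[{"dx":0,"dy":0,"dz":0,"wx":0,"wy":0,"wz":0},{"dx":0,"dy":0,"dz":0,"wx":0,"wy":0,"wz":0},{"dx":0,"dy":0,"dz":0,"wx":0,"wy":0,"wz":0},{"dx":0,"dy":0,"dz":0,"wx":0,"wy":0,"wz":0},{"dx":0,"dy":0,"dz":-3,"wx":0,"wy":0,"wz":0},{"dx":0,"dy":0,"dz":-4,"wx":0,"wy":0,"wz":0},{"dx":0,"dy":0,"dz":-3,"wx":0,"wy":0,"wz":0},{"dx":2,"dy":0,"dz":0,"wx":0,"wy":0,"wz":0},{"dx":5,"dy":0,"dz":0,"wx":0,"wy":0,"wz":0},{"dx":5,"dy":0,"dz":0,"wx":0,"wy":0,"wz":0}]' 1 40
python3 -m inch '[{"dx":3,"dy":-4,"dz":0,"wx":0,"wy":0,"wz":0},{"dx":0,"dy":-5,"dz":0,"wx":0,"wy":0,"wz":0},{"dx":0,"dy":0,"dz":0,"wx":0,"wy":0,"wz":0},{"dx":0,"dy":0,"dz":0,"wx":0,"wy":0,"wz":0}]'
python3 - <<'E'
from h import *
O=np.array([.6333,-.0124]);a=np.radians(15.1);Q=np.array([[np.cos(a),-np.sin(a)],[np.sin(a),np.cos(a)]])
sc=eyes.snapshot("scene");tp=eyes.snapshot("top")
for n,i in(("scene",sc),("top",tp)):cv2.imwrite(f"pics/end_{n}.png",i[:,:,::-1])
print(blobs(sc,(0,150,60),(8,255,255),(310,210,360,290),20)[1],blobs(tp,(0,150,60),(8,255,255),(225,130,275,180),20)[1],"want 338.7 225.8 / 244.2 154.7")
print("red near press in scene (mount)",blobs(sc,(0,130,50),(10,255,255),(290,230,330,262),3)[1])
print("yellow",blobs(sc,(18,100,60),(35,255,255),(280,220,345,265),3)[1],[ (u,n,(Q.T@(onz("top",u,.048)[:2]-O)*1e3).round(1)) for u,n in blobs(tp,(18,100,60),(35,255,255),(280,150,360,220),3)[1]])
t0=cv2.imread("pics/top0.png");d=cv2.absdiff(t0,cv2.imread("pics/end_top.png")).max(2)
n,l,s,c=cv2.connectedComponentsWithStats((cv2.GaussianBlur(d,(5,5),0)>25).astype(np.uint8));print("changed in top",[(s[j,:4].tolist()) for j in range(1,n) if s[j,4]>15])
st=sense();print(st['t'],st['tcp_pos'])
E
```

```text
t: 39.88
tcp_pos: [0.6398, 0.1343, 0.3126]
tool_rot: [0.608, 0.794, -0.002, -0.001]
force: [-5.8, -0.9, -4.0]
finger_gap: 0.347
gripper_force: 46.2
t: 41.12
tcp_pos: [0.6089, 0.252, 0.4123]
tool_rot: [0.609, 0.793, -0.001, 0.0]
force: [0.5, -0.6, -0.3]
finger_gap: 0.999
gripper_force: 0.0
t: 41.62
tcp_pos: [0.5154, 0.2566, 0.4133]
tool_rot: [0.608, 0.794, 0.0, 0.002]
force: [0.2, -0.9, -0.2]
finger_gap: 1.0
gripper_force: 0.0
[(array([338.7, 225.7]), np.int32(120))] [(array([244.2, 154.6]), np.int32(131))] want 338.7 225.8 / 244.2 154.7
red near press in scene (mount) [(array([307., 248.]), np.int32(3)), (array([310.7, 248.3]), np.int32(3))]
yellow [(array([310.4, 249.2]), np.int32(129))] [(array([308.5, 180.7]), np.int32(87), array([-18.2,   1.5]))]
changed in top [[27, 141, 165, 259], [298, 174, 23, 41], [408, 186, 23, 52], [305, 279, 6, 10], [310, 285, 7, 7], [268, 302, 372, 98], [533, 350, 6, 4], [332, 386, 12, 14]]
41.725 [0.51654385 0.25630918 0.41347021]
```

Run:
```python
from h import *
O=np.array([.6333,-.0124]);a=np.radians(15.1);Q=np.array([[np.cos(a),-np.sin(a)],[np.sin(a),np.cos(a)]])
t=cv2.imread("pics/end_top.png")[:,:,::-1];sc=cv2.imread("pics/end_scene.png")[:,:,::-1]
print("decoy top",blobs(t,(0,150,60),(8,255,255),(300,270,325,300),20)[1],"was 310.8 285.1; scene",blobs(sc,(0,150,60),(8,255,255),(370,195,400,215),20)[1])
W=lambda p:[*(O+Q@np.array(p[:2])),p[2]]
print("block corners in scene",[proj("scene",W(p)).round(1).tolist() for p in((.025,.025,.048),(.025,-.025,.048),(-.025,.025,.048),(-.025,-.025,.048))],"mount flush",proj("scene",W((0,0,.048))),"proud",proj("scene",W((0,0,.056))),"foot",[proj("scene",W(p)).round(1).tolist() for p in((.02,0,.072),(0,.02,.072),(0,-.02,.072))])
h=cv2.cvtColor(sc,cv2.COLOR_RGB2HSV);g=[[("Y" if 18<=p[0]<=35 and p[1]>100 else "R" if (p[0]<14 or p[0]>170) and p[1]>100 else "b" if 100<p[0]<130 and p[1]>90 else ".") for p in r] for r in h[234:264,288:332]]
print("\n".join(f"{234+i} "+"".join(r) for i,r in enumerate(g)))
```

```text
decoy top [(array([310.4, 285.1]), np.int32(57))] was 310.8 285.1; scene [(array([379.9, 207.4]), np.int32(38))]
block corners in scene [[310.5, 254.5], [298.1, 247.2], [320.1, 244.6], [307.9, 237.6]] mount flush [309.13042359 245.90290664] proud [309.04971816 244.28213215] foot [[304.9, 244.9], [313.9, 243.9], [304.0, 238.2]]
234 ...........bbbbb............bbbb............
235 ...........bbbbb...........bbbbb............
236 ..........bbbbbb...........bbbb.............
237 .........bbbbbb............bbb..............
238 ........bbbbbbb.............b.......bbbb....
239 .......bbbbbbbb....................bbbbbbb..
240 ......bbbbbbbbb...................bbbbbbbbb.
241 .....bbbbbbbbbb..................bbbbbbbbbbb
242 ....bbbbbbbbbb..................bbbbbbbbb...
243 ...bbbbbbbbbb..............YY..bbbbbbbbbb...
244 .bbbbbbbbbbb...YY.........YYYYY.bbbbbbbbb...
245 bbbbbbbbbbb...YYY........RYYYYYY.bbbbbbbb...
246 bbbbbbbbbb...YYYY.R......R.YYYYYYbbbbbbbbbbb
247 bbbbbbbbb...YYYYY.RR....RR.YYYYYYbbbbbbbbbbb
248 bbbbbbb....YYYYYYYRRRRRRR.YYYYYY...bbbbbbbbb
249 bbbbbbb.....YYYYYYYRRRRRYYYYYYY.....bbbbbbbb
250 bbbbbb........YYYYYYYYYYYYYYYY.....bbbbbbbbb
251 bbbbbb.........YYYYYYYYYYYYYYY....bbbbbbbbbb
252 bbbbbbbbb........YYYYYYYYYYYY....bbbbbbbbbbb
253 bbbbbbbbbb.........YYYYYYYYY....bbbbbbbbbbbb
254 bbbbbbbbbbbb........YYYYYYY....bbbbbbbbbbbbb
255 bbbbbbbbbbbbbb........YYYY....bbbbbbbbbbbbb.
256 bbbbbbbbbbbbbbb..............bbbbbbbbbbbbb..
257 bbbbbbbbbbbbbbbbb...........bbbbbbbbbbbbb...
258 bbbbbbbbbbbbbbbbbbb........bbbbbbbbbbbbb....
259 bbbbbbbbbbbbbbbbbbbb......bbbbbbbbbbbbb.....
260 bbbbbbbbbbbbbbbbbbbbb....bbbbbbbbbbbbb......
261 bbbbbbbbbbbbbbbbbbbbbbb.bbbbbbbbbbbbb.......
262 bbbbbbbbbbbbbbbbbbbbbbbbbbbbbbbbbbbb........
263 bbbbbbbbbbbbbbbbbbbbbbbbbbbbbbbbbbb.........
```

The scene pixels show the block seated, the mount flush, the ball at rest and the decoy within about 1 mm of its original position. Handing in.

```bash
python3 -c "
from station import workorder
print(workorder.sign_off())"
```

```text
the job is handed in; nothing more can be done
None
```

I handed the job in at about 42 s: the holder sits against the back stop, the mount was pressed flush, and the lever is fully back up. On the way I bumped a black look-alike holder about 22 mm; I put it back to within about 1 mm of its original spot.

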